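# Dip the level gauge in the warming bath

## Task

Take the loose flat cover off the bath's square steel port and lay it flat, roughly centred, on the round cork mat; then dip the collared gauge rod into the port's guide tube, tip first, until its collar stops on the steel, and draw it right out again. Finish while still holding the rod in the gripper, still and level, with its tip about 12 cm above the white square tile so that it can be read, the rod touching nothing else. Leave the other things on the bench where they are.

Things in the scene. Friction and masses are not known exactly. Their poses are not given: they have to be found in the camera images.
- bath: White shallow warming bath, fixed, 260 (own x) x 240 (own y) mm, deck 120 mm high; origin at the centre of its underside, z up. Near its front right corner a square steel port block, 70 x 70 mm, stands 6 mm proud of the deck. Else on the deck only a flat round lid with a knob 15 mm high, 95 mm in own x and 85 mm in own y from the port.
- port (a point): Centre of the guide tube's mouth, in the flat top of the square steel port block, 126 mm above the bench; z up along the tube. Bore vertical, round, 16 mm in diameter, 2 mm chamfer, 102 mm deep and open below (the rod's tip meets nothing). At the start the cover lies centred over it.
- cover: Loose plain grey plastic disc, 44 mm in diameter, 6 mm thick, 30 g, no knob, lying flat on the port block; origin at the centre of its underside, z up. Pinch it across its rim.
- mat: Round cork mat, 110 mm in diameter and 6 mm thick, fixed flat on the bench; origin at the centre of its underside. The cover goes here.
- cradle: Fixed aluminium cradle holding the gauge rod level; base 200 (own x) x 60 x 10 mm, origin at the centre of its underside. Two open-topped saddles, 40 mm wide, 14 mm long: at x = -78 mm under the handle's rear end (cheeks 67 mm above the bench) and x = +70 mm under the rod near the tip (72 mm). The rod lifts straight up out of it.
- gauge: Loose gauge rod, 120 g, lying level in the cradle, axis 65 mm above the bench, handle towards the robot. Own x: from handle to tip; z up as it lies. Origin on the axis at the collar's stop face. x 0 to 95 mm: steel rod, 10 mm diameter; -8 to 0: steel collar, 30 mm diameter; -90 to -8: white handle 16 x 16 mm square, sides vertical as it lies.
- gauge_tip (a point): Tip of the gauge rod: on its axis, 95 mm beyond the collar's stop face. Axes as the gauge's.
- gauge_grip (a point): Place to grip: on the axis, 45 mm behind the collar's stop face, mid-handle. Axes as the gauge's. Pinching the handle's sides with the fingers tilted 45 degrees, tips leaning towards the rod's tip, lets the rod both stand upright and lie level with a tool tilt of no more than 45 degrees.
- tile: White glazed square tile, 100 x 100 x 6 mm, fixed flat on the bench; origin at the centre of its underside. The rod is read above it.
- vial: Bystander: small amber glass jar, 26 mm in diameter, 55 mm high. Origin at the centre of its underside.
- beaker: Bystander: glass beaker, 66 mm in diameter, 85 mm high. Origin at the centre of its underside.
- bottle: Bystander: white plastic bottle, 66 mm in diameter, 150 mm high. Origin at the centre of its underside.
- spanner: Bystander: steel spanner, 150 mm long, lying flat; origin under its middle, own x along it.
- fitting: Bystander: brass pipe fitting, 28 mm in diameter, 30 mm high. Origin at the centre of its underside.
- dish: Bystander: shallow white dish, 80 mm in diameter, 16 mm high. Origin at the centre of its underside.
There are look-alikes about, which are no part of the job. Leave any red look-alike of the gauge alone.

How it is judged:
By the outcome, as a careful person would: the job done as asked, in the order asked, and still so for the second after the job is handed in, while the arm keeps its last pose, push and grip.
It also fails if it takes over 72 s, if anything falls off the work surface, if the arm or the gripper's body presses on something with over 40 N, if the wrist force passes 120 N, or if a joint passes its speed limit or range.

## Robot

A 6-joint arm with a two-finger parallel gripper is mounted at the origin on the work surface. World frame = base frame: x ahead of the robot, y to its left, z up, the work surface at z = 0. Lengths are in m, angles in degrees, forces in N, time in s.
With the tool pointing down it reaches from about 0.4 to 0.825 m from the base axis. Payload 7 kg.
Tool frame: the origin (TCP) lies at the very end of the fingers, on their centre line; the grasp point (between the pads) lies behind it (r.grasp_offset is the z of the grasp point in the tool frame, in m); z points along the fingers, y is the direction in which the jaws open and shut (so a half turn about z gives the same grasp; the last joint's range is limited). The gripper opens to 88 mm and grips with 3 to 60 N. Pads are 19 mm wide; open, the fingers measure 130 mm over their backs; the gripper's body (78 mm by 193 mm) begins 47 mm behind the grasp point.
Start: joints at [-59.066, 20.546, 0.682, 0, -70.136, -16.507], TCP at [0.168, -0.654, 0.227] pointing down, gripper open.
Joint ranges: [-176.03, 176.03], [-82.01, 121.73], [-58.28, 71.71], [-173.87, 95.51], [-174.79, -0.11], [-173.66, 173.66]. Speed limits (degrees/s): [136.94, 136.94, 172.46, 180, 180, 180].

## Interface

Orientations are given as [roll, pitch, yaw] about the fixed x, y, z axes, in that order (R = Rz(yaw) Ry(pitch) Rx(roll)).
In Python, from plant import r gives the robot as it stands. The module is installed in compiled form; this text tells all that it offers.
- The arm moves only by the tool servo_tool, never from a script. Its argument "targets" is a list of rows, each an object of numbers: "dx", "dy", "dz": the shift along the world's x, y, z in cm; "spin": the turn about the world's z in rad; "grip": the opening in per cent of the stroke, from 0 (shut) to 100 (fully open). A call has exactly 10 rows; each row is the pose to reach, as a shift and turn from the pose commanded when the call began; what a row does not reach only later rows make up. A row lasts 1/12 s, in which the tool goes at most 41.7 mm and 7.16 degrees, less where a joint would pass 70% of its speed; a pose out of reach is approached as far as the arm can. A call with a gripper value outside its range is refused whole. The fingers move at their own pace and stop on an object; "squeeze" is the grip in N (left out, the last holds). Time passes only in rows, so rows that repeat a pose let the fingers close, or fill a call up. It gives the time, the measured TCP pose, the force and the opening at its end, in the units of the state.
- r.get_state(): the state, without advancing time (a new reading comes with each control period).
- r.capture(name): name is "side" or "top" or "wrist"; returns the picture (400x640x3 uint8, blue, green, red); there is no depth.
- r.get_calibration(name): a dict with "K" (3x3 intrinsics, pixels), "extrinsics" (4x4, takes a point from camera to world coordinates). Camera axes: x right, y down, z forward; pixel columns grow to the right and rows downward; lengths in m; the calibration is good to about 2 mm. A picture is of the moment at which its call begins: read the wrist's pose just before it. get_calibration takes no time and is no camera call; for the wrist camera it gives the pose at the moment of the call.
- r.close_job(): hands the job in, once; it reports no verdict.
Trained networks look in the newest picture that a camera, given by its name, has taken for a name from the list of things; names that differ only in an ending like _2 or _b are one class to them, and where a whole thing is asked for, a point or a joint stands for the part that bears it (a point fixed in the world has none). Each returns a list of dicts, best first, with "p" (0 to 1); they miss things now and then, are a little off and sometimes report something else, mostly with a low value. They report only what shows in the picture. A call takes as long as a camera call. They do not tell look-alikes from the thing itself.
- r.cut_out(name, camera): "mask" (400x640 bool, what is visible of it) and "extent" ([left, top, right, bottom] in pixels, round what is visible of it).
The state is a dict: "time_s": time; "joints": joint angles; "qd": joint speeds; "joint_torque": joint torques, N m; "tcp_pos": TCP position; "eef_rot": TCP orientation; "contact_force": force on the tool from outside, world axes, zero at the start; "moment": the same for the moment, N m; "gripper_width": finger opening in m.
Only numpy, scipy, OpenCV 4.12 (cv2) and the standard library are available. Lean on these libraries where they do the work, as an engineer would, in place of code of your own. Each camera call takes 0.05 s, during which the arm holds its last target. There are 200 camera calls.

## Working session

There is one attempt and no reset: what is moved stays moved. The work goes in short steps, Python scripts to look and compute and a tool call to move; the robot and the scene stay as the last step left them, time stands still between calls to the robot, and variables do not carry over. Pictures are saved under pics/ and viewed, about 8 in all and at most 12, crops included, and the job is handed in when it is done.

Besides the shell and the picture viewer there is one more tool, called as name([rows], argument=value, ...), one row to a line, values as JSON. servo_tool: Moves the arm, as the interface text tells. Its arguments: {"type":"object","properties":{"targets":{"type":"array"},"squeeze":{"type":"number"}},"required":["targets"]}

```bash
mkdir -p pics; cat > h.py <<'E'
import numpy as np, cv2
from plant import r
def cam(n):
    c=r.get_calibration(n); return np.array(c["K"]),np.array(c["extrinsics"])
def ray(n,u,v,z,c=None):
    K,T=c or cam(n); d=T[:3,:3]@np.linalg.inv(K)@[u,v,1]; o=T[:3,3]; return o+d*(z-o[2])/d[2]
def proj(n,p,c=None):
    K,T=c or cam(n); q=np.linalg.inv(T)@np.r_[p,1]; q=K@q[:3]; return q[:2]/q[2]
E
python3 - <<'E'
from h import *
s=r.get_state(); print({k:np.round(v,3) for k,v in s.items()}, r.grasp_offset)
for n in("top","side"):
    im=r.capture(n); cv2.imwrite(f"pics/{n}0.png",im)
    print(n,np.round(cam(n)[1],3).tolist())
    for t in "bath port cover mat cradle gauge tile vial beaker bottle spanner fitting dish".split():
        try: print(t,[(round(d["p"],2),np.round(d["extent"]).tolist()) for d in r.cut_out(t,n)[:3]])
        except Exception as e: print(t,e)
E
```

```text
{'time_s': np.float64(0.0), 'joints': array([-5.9067e+01,  2.0590e+01,  6.3400e-01, -1.8000e-02, -7.0134e+01,
       -1.6508e+01]), 'qd': array([ 0.001, -0.015, -0.026,  0.057, -0.009,  0.039]), 'joint_torque': array([ 1.0000e-03, -5.8271e+01,  2.9305e+01,  6.9970e+00,  7.0000e-03,
       -0.0000e+00]), 'tcp_pos': array([ 0.168, -0.653,  0.226]), 'eef_rot': array([ 1.79909e+02, -9.00000e-03, -1.65581e+02]), 'contact_force': array([ 0.055, -0.116, -0.122]), 'moment': array([-0.058, -0.019, -0.068]), 'gripper_width': np.float64(0.088)} -0.0188
top [[-0.02, -0.983, 0.182, 0.292], [-1.0, 0.023, 0.013, -0.1], [-0.017, -0.182, -0.983, 1.401], [0.0, 0.0, 0.0, 1.0]]
bath [(0.98, [120.0, 120.0, 224.0, 228.0])]
port [(0.93, [116.0, 124.0, 222.0, 228.0])]
cover [(0.73, [178.0, 184.0, 195.0, 200.0])]
mat [(0.93, [321.0, 195.0, 360.0, 230.0]), (0.34, [306.0, 230.0, 333.0, 280.0])]
cradle [(0.72, [411.0, 161.0, 439.0, 228.0])]
gauge [(0.87, [462.0, 228.0, 524.0, 240.0]), (0.82, [406.0, 284.0, 472.0, 288.0]), (0.76, [419.0, 162.0, 434.0, 222.0])]
tile [(0.88, [264.0, 174.0, 299.0, 206.0])]
vial [(0
[... 542 characters left out ...]
0.0, 265.0, 296.0])]
mat [(0.61, [313.0, 202.0, 347.0, 229.0])]
cradle [(0.64, [310.0, 150.0, 363.0, 179.0]), (0.54, [314.0, 150.0, 361.0, 161.0])]
gauge [(0.73, [315.0, 146.0, 362.0, 160.0]), (0.55, [407.0, 165.0, 419.0, 193.0]), (0.49, [375.0, 128.0, 393.0, 154.0])]
tile [(0.59, [263.0, 230.0, 304.0, 263.0]), (0.37, [314.0, 149.0, 361.0, 160.0])]
vial [(0.42, [255.0, 166.0, 272.0, 195.0])]
beaker [(0.76, [252.0, 166.0, 273.0, 194.0])]
bottle [(0.65, [208.0, 204.0, 234.0, 245.0])]
spanner [(0.49, [339.0, 223.0, 376.0, 253.0]), (0.42, [158.0, 255.0, 293.0, 386.0])]
fitting [(0.54, [332.0, 281.0, 344.0, 296.0]), (0.19, [313.0, 147.0, 364.0, 159.0])]
dish [(0.88, [364.0, 195.0, 389.0, 210.0])]
```

View pics/top0.png

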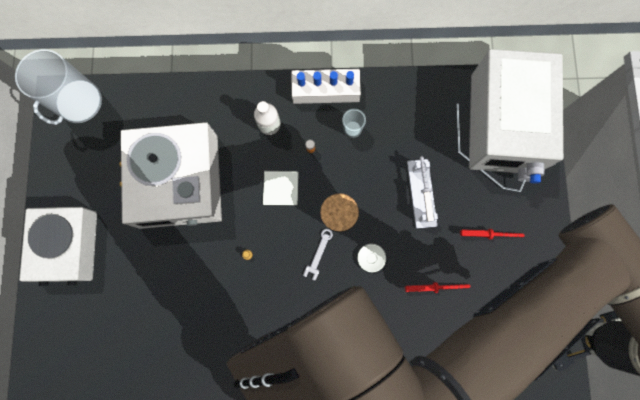

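View pics/side0.png

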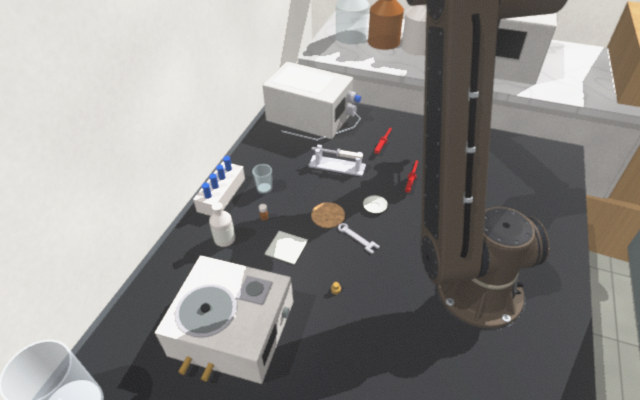

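```bash
cat > m.py <<'E'
from h import *
from sys import argv
for n in("top","side"):
    r.capture(n)
    for t,z in dict(cover=.132,mat=.006,cradle=.05,gauge=.065,tile=.006,beaker=.0,bottle=.0,dish=.016,bath=.12).items():
        for d in r.cut_out(t,n)[:3]:
            m=d["mask"].astype(np.uint8); (cx,cy),(w,h),a=cv2.minAreaRect(cv2.findNonZero(m)); v,u=np.nonzero(m)
            print(n,t,round(d["p"],2),"box",np.round(ray(n,cx,cy,z)[:2],3),"cent",np.round(ray(n,u.mean(),v.mean(),z)[:2],3),"corners",[np.round(ray(n,*c,z)[:2],3).tolist() for c in cv2.boxPoints(((cx,cy),(w,h),a))] if t in("gauge","cradle","bath") else "")
E
python3 m.py
python3 - <<'E'
from h import *
im=r.capture("top"); a=cv2.resize(im[150:240,395:455],None,fx=6,fy=6,interpolation=2); b=cv2.resize(im[110:235,110:230],None,fx=4.32,fy=4.32,interpolation=2)
a=cv2.resize(a,(360,540));b=cv2.resize(b,(430,540));cv2.imwrite("pics/c1.png",np.hstack([a,b]))
E
```

```text
top cover 0.62 box [0.553 0.283] cent [0.553 0.283] corners 
top mat 0.98 box [ 0.501 -0.131] cent [ 0.502 -0.132] corners 
top cradle 0.59 box [ 0.544 -0.365] cent [ 0.546 -0.361] corners [[0.639, -0.327], [0.646, -0.388], [0.451, -0.402], [0.444, -0.343]]
top gauge 0.84 box [ 0.552 -0.372] cent [ 0.54  -0.374] corners [[0.642, -0.353], [0.645, -0.379], [0.463, -0.39], [0.461, -0.364]]
top gauge 0.83 box [ 0.425 -0.547] cent [ 0.425 -0.53 ] corners [[0.439, -0.463], [0.435, -0.632], [0.411, -0.63], [0.414, -0.461]]
top tile 0.93 box [0.578 0.039] cent [0.578 0.039] corners 
top beaker 0.7 box [ 0.776 -0.182] cent [ 0.777 -0.181] corners 
top bottle 0.91 box [0.796 0.081] cent [0.796 0.081] corners 
top dish 0.7 box [ 0.369 -0.22 ] cent [ 0.369 -0.22 ] corners 
top dish 0.29 box [ 0.563 -0.383] cent [ 0.551 -0.385] corners 
top bath 0.94 box [0.594 0.33 ] cent [0.595 0.33 ] corners [[0.737, 0.48], [0.741, 0.203], [0.458, 0.187], [0.453, 0.453]]
side cover 0.75 box [0.554 0.281] cent [0.555 0.281] corners 
side mat 0.97 box [ 0.501 -0.133] cent [ 0.5   -0.131] corners 
side mat 0.47 b
[... 383 characters left out ...]
-0.263], [0.298, -0.414], [0.269, -0.417], [0.252, -0.267]]
side gauge 0.55 box [ 0.414 -0.499] cent [ 0.415 -0.493] corners [[0.44, -0.441], [0.411, -0.579], [0.387, -0.559], [0.417, -0.423]]
side tile 0.74 box [0.576 0.04 ] cent [0.575 0.04 ] corners 
side tile 0.52 box [ 0.55  -0.448] cent [ 0.539 -0.45 ] corners 
side beaker 0.6 box [ 0.782 -0.226] cent [ 0.78  -0.227] corners 
side bottle 0.6 box [0.816 0.019] cent [0.809 0.027] corners 
side dish 0.54 box [ 0.569 -0.432] cent [ 0.549 -0.436] corners 
side dish 0.51 box [ 0.368 -0.225] cent [ 0.366 -0.226] corners 
side bath 0.69 box [0.586 0.389] cent [0.582 0.38 ] corners [[0.694, 0.544], [0.814, 0.226], [0.462, 0.211], [0.41, 0.515]]
```

View pics/c1.png

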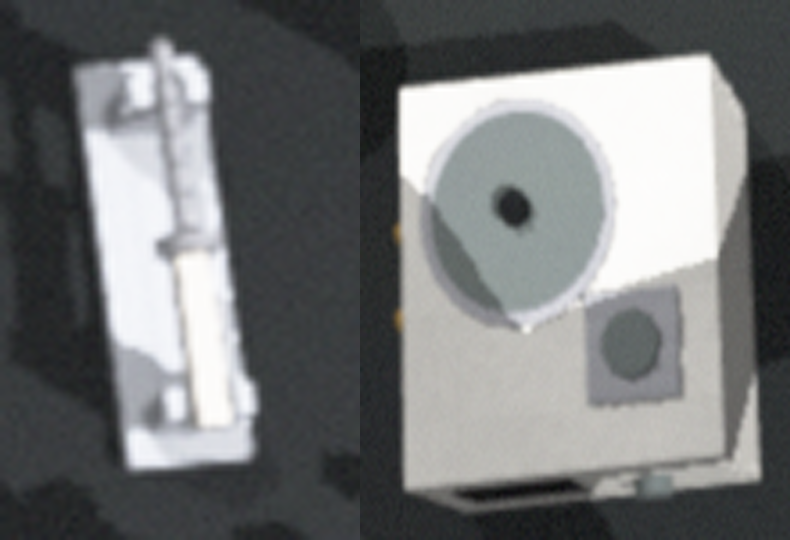

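servo_tool([
  {"dx": 3, "dy": 3, "dz": 1, "spin": -0.03},
  {"dx": 6, "dy": 6, "dz": 2, "spin": -0.06},
  {"dx": 9, "dy": 9, "dz": 3, "spin": -0.1},
  {"dx": 12, "dy": 12, "dz": 3, "spin": -0.13},
  {"dx": 15, "dy": 15, "dz": 3, "spin": -0.16},
  {"dx": 18, "dy": 18, "dz": 3, "spin": -0.19},
  {"dx": 21, "dy": 21, "dz": 3, "spin": -0.19},
  {"dx": 24, "dy": 24, "dz": 3, "spin": -0.19},
  {"dx": 26, "dy": 27, "dz": 3, "spin": -0.19},
  {"dx": 28, "dy": 30, "dz": 3, "spin": -0.19},
])

```text
validation failed for argument at $.ta...
```

servo_tool([
  {"dx": 1, "dy": 4},
  {"dx": 2, "dy": 8},
  {"dx": 3, "dy": 12},
  {"dx": 4, "dy": 16},
  {"dx": 5, "dy": 20},
  {"dx": 6, "dy": 24},
  {"dx": 7, "dy": 28},
  {"dx": 8, "dy": 32},
  {"dx": 8, "dy": 36},
  {"dx": 8, "dy": 40},
])

```text
validation failed for argument at $.ta...
```

servo_tool([
  {"dx": 0.5, "dy": 4},
  {"dx": 1, "dy": 8},
  {"dx": 1.5, "dy": 12},
  {"dx": 2, "dy": 16},
  {"dx": 2.5, "dy": 20},
  {"dx": 2.5, "dy": 23.5},
  {"dx": 2.5, "dy": 23.5},
  {"dx": 2.5, "dy": 23.5, "dz": -2},
  {"dx": 2.5, "dy": 23.5, "dz": -4},
  {"dx": 2.5, "dy": 23.5, "dz": -5},
])

```text
validation failed for argument at $.ta...
```

```bash
python3 - <<'E'
from h import *
s=r.get_state(); print(s["time_s"],s["tcp_pos"],s["eef_rot"],s["contact_force"])
c=cam("wrist"); im=r.capture("wrist"); 
for d in r.cut_out("cover","wrist")[:3]:
    v,u=np.nonzero(d["mask"]); (cx,cy),wh,a=cv2.minAreaRect(cv2.findNonZero(d["mask"].astype(np.uint8)))
    print(d["p"],d["extent"],ray("wrist",cx,cy,.132,c),ray("wrist",u.mean(),v.mean(),.132,c))
    L,T,R,B=d["extent"];print(np.linalg.norm(ray("wrist",L,cy,.132,c)-ray("wrist",R,cy,.132,c)))
print(np.round(c[1],3).tolist(), proj("wrist",s["tcp_pos"],c))
cv2.imwrite("pics/w1.png",im)
E
```

```text
2.45 [ 0.16817595 -0.653705    0.22657424] [-1.79997928e+02  6.95144405e-04 -1.65571689e+02] [-0.66310688 -0.14093243 -0.31854783]
[[-0.249, 0.927, 0.282, 0.092], [0.968, 0.238, 0.074, -0.673], [0.001, 0.291, -0.957, 0.385], [0.0, 0.0, 0.0, 1.0]] [320.13808409 260.46611002]
```

View pics/w1.png

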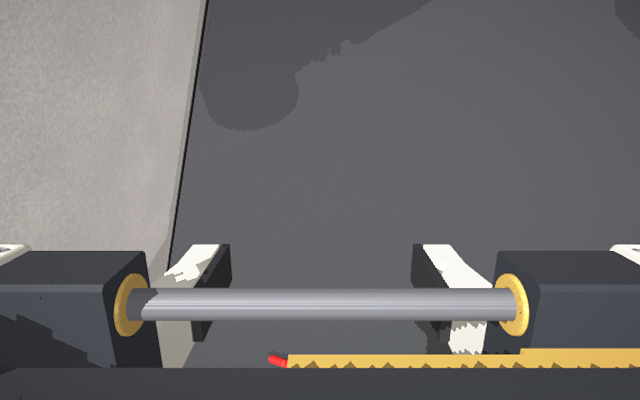

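servo_tool([
  {"dx": 3, "dy": 3, "dz": 1, "spin": -0.03, "grip": 100},
  {"dx": 6, "dy": 6, "dz": 2, "spin": -0.06, "grip": 100},
  {"dx": 9, "dy": 9, "dz": 3, "spin": -0.1, "grip": 100},
  {"dx": 12, "dy": 12, "dz": 3, "spin": -0.13, "grip": 100},
  {"dx": 15, "dy": 15, "dz": 3, "spin": -0.16, "grip": 100},
  {"dx": 18, "dy": 18, "dz": 3, "spin": -0.19, "grip": 100},
  {"dx": 21, "dy": 21, "dz": 3, "spin": -0.19, "grip": 100},
  {"dx": 24, "dy": 24, "dz": 3, "spin": -0.19, "grip": 100},
  {"dx": 26, "dy": 27, "dz": 3, "spin": -0.19, "grip": 100},
  {"dx": 28, "dy": 30, "dz": 3, "spin": -0.19, "grip": 100},
])

```text
time_s: 3.38
tcp_pos: [0.4495, -0.3519, 0.2567]
eef_rot: [-180.0, 0.0, -176.4]
contact_force: [-0.1, -0.6, 0.0]
gripper_width: 0.0876
```

```bash
cat > g.py <<'E'
from h import *
import sys
s=r.get_state(); print(s["time_s"],s["tcp_pos"],s["eef_rot"][2])
c=cam("wrist"); im=r.capture("wrist"); cv2.imwrite(sys.argv[1],im)
for t,z in (("gauge",.065),("cradle",.01)):
  for d in r.cut_out(t,"wrist")[:2]:
    P=cv2.boxPoints(cv2.minAreaRect(cv2.findNonZero(d["mask"].astype(np.uint8))))
    print(t,round(d["p"],2),d["extent"],[np.round(ray("wrist",*p,z,c)[:2],4).tolist() for p in P])
E
python3 g.py pics/w2.png
```

```text
3.3833 [ 0.44950784 -0.35191665  0.25665527] -176.44690082555846
gauge 0.84 [47.2, 121.3, 216.8, 151.1] [[0.4219, -0.617], [0.3969, -0.6079], [0.4191, -0.4565], [0.4453, -0.4626]]
gauge 0.72 [220.4, 0.0, 376.7, 15.7] [[0.2997, -0.4497], [0.2912, -0.3128], [0.2998, -0.3119], [0.3084, -0.4498]]
cradle 0.9 [269.2, 160.5, 326.2, 334.2] [[0.4533, -0.4113], [0.4477, -0.3516], [0.6723, -0.3307], [0.6791, -0.4]]
```

View pics/w2.png

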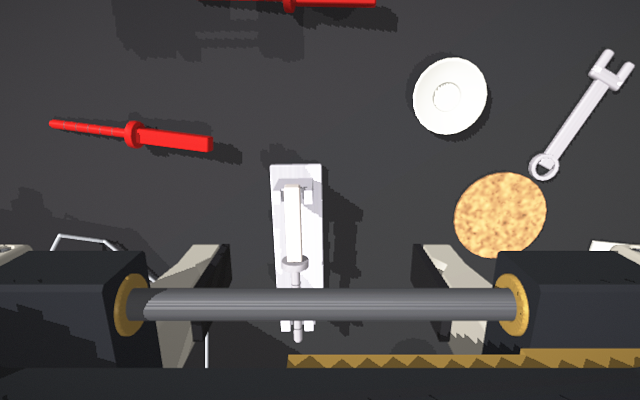

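servo_tool([
  {"dx": 1, "dy": 4, "dz": 0, "spin": 0, "grip": 100},
  {"dx": 2, "dy": 8, "dz": 0, "spin": 0, "grip": 100},
  {"dx": 3, "dy": 12, "dz": 0, "spin": 0, "grip": 100},
  {"dx": 4, "dy": 16, "dz": 0, "spin": 0, "grip": 100},
  {"dx": 5, "dy": 20, "dz": 0, "spin": 0, "grip": 100},
  {"dx": 6, "dy": 24, "dz": 0, "spin": 0, "grip": 100},
  {"dx": 7, "dy": 28, "dz": 0, "spin": 0, "grip": 100},
  {"dx": 8, "dy": 32, "dz": 0, "spin": 0, "grip": 100},
  {"dx": 8, "dy": 36, "dz": 0, "spin": 0, "grip": 100},
  {"dx": 8, "dy": 40, "dz": 0, "spin": 0, "grip": 100},
])

```text
time_s: 4.37
tcp_pos: [0.5283, 0.0473, 0.2566]
eef_rot: [-180.0, 0.0, -176.5]
contact_force: [0.9, -0.6, 0.4]
gripper_width: 0.0874
```

servo_tool([
  {"dx": 0.5, "dy": 4, "dz": 0, "spin": 0, "grip": 100},
  {"dx": 1, "dy": 8, "dz": 0, "spin": 0, "grip": 100},
  {"dx": 1.5, "dy": 12, "dz": 0, "spin": 0, "grip": 100},
  {"dx": 2, "dy": 16, "dz": 0, "spin": 0, "grip": 100},
  {"dx": 2.5, "dy": 20, "dz": 0, "spin": 0, "grip": 100},
  {"dx": 2.5, "dy": 23.5, "dz": 0, "spin": 0, "grip": 100},
  {"dx": 2.5, "dy": 23.5, "dz": 0, "spin": 0, "grip": 100},
  {"dx": 2.5, "dy": 23.5, "dz": -2, "spin": 0, "grip": 100},
  {"dx": 2.5, "dy": 23.5, "dz": -4, "spin": 0, "grip": 100},
  {"dx": 2.5, "dy": 23.5, "dz": -4, "spin": 0, "grip": 100},
])

```text
time_s: 5.2
tcp_pos: [0.5517, 0.2795, 0.2124]
eef_rot: [-179.8, -0.3, -176.5]
contact_force: [-0.3, -0.6, -2.1]
gripper_width: 0.0877
```

```bash
cat > cv.py <<'E'
from h import *
import sys
s=r.get_state(); print(s["time_s"],s["tcp_pos"],s["eef_rot"][2],s["contact_force"])
c=cam("wrist"); im=r.capture("wrist"); cv2.imwrite(sys.argv[1],im)
for d in r.cut_out("cover","wrist")[:3]:
    L,T,R,B=d["extent"];cx,cy=(L+R)/2,(T+B)/2
    z=.132
    print(d["p"],d["extent"],ray("wrist",cx,cy,z,c),np.linalg.norm(ray("wrist",L,cy,z,c)-ray("wrist",R,cy,z,c)),np.linalg.norm(ray("wrist",cx,T,z,c)-ray("wrist",cx,B,z,c)))
E
python3 cv.py pics/w3.png
```

```text
5.2 [0.55169836 0.27949464 0.21242163] -176.53411492373812 [-0.26313534 -0.59797272 -2.09160967]
0.62 [295.2, 180.8, 358.8, 243.9] [0.55337977 0.28422641 0.132     ] 0.04482417562697218 0.046879710041511674
```

View pics/w3.png

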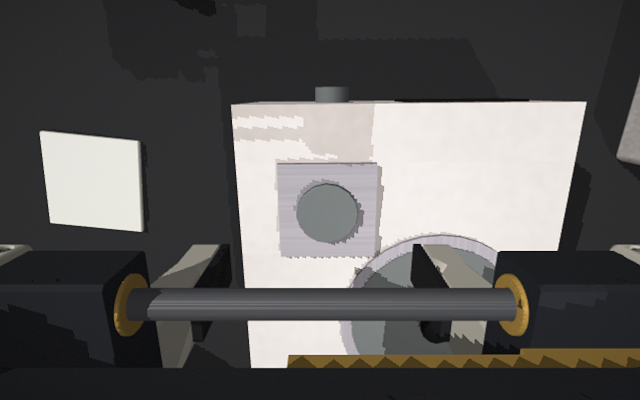

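servo_tool([
  {"dx": 0, "dy": 0.2, "dz": -2, "spin": 0, "grip": 100},
  {"dx": 0, "dy": 0.2, "dz": -4, "spin": 0, "grip": 90},
  {"dx": 0, "dy": 0.2, "dz": -6, "spin": 0, "grip": 80},
  {"dx": 0, "dy": 0.2, "dz": -7.5, "spin": 0, "grip": 75},
  {"dx": 0, "dy": 0.2, "dz": -8.3, "spin": 0, "grip": 70},
  {"dx": 0, "dy": 0.2, "dz": -8.8, "spin": 0, "grip": 70},
  {"dx": 0, "dy": 0.2, "dz": -8.8, "spin": 0, "grip": 70},
  {"dx": 0, "dy": 0.2, "dz": -8.8, "spin": 0, "grip": 60},
  {"dx": 0, "dy": 0.2, "dz": -8.8, "spin": 0, "grip": 50},
  {"dx": 0, "dy": 0.2, "dz": -8.8, "spin": 0, "grip": 40},
], squeeze=15)

```text
time_s: 6.13
tcp_pos: [0.5537, 0.2837, 0.1298]
eef_rot: [179.9, 0.1, -176.5]
contact_force: [0.3, 1.6, -0.5]
gripper_width: 0.0468
```

servo_tool([
  {"dx": 0, "dy": 0, "dz": 0, "spin": 0, "grip": 30},
  {"dx": 0, "dy": 0, "dz": 0, "spin": 0, "grip": 30},
  {"dx": 0, "dy": 0, "dz": 0, "spin": 0, "grip": 30},
  {"dx": 0, "dy": 0, "dz": 0.2, "spin": 0, "grip": 30},
  {"dx": 0, "dy": 0, "dz": 0.6, "spin": 0, "grip": 30},
  {"dx": 0, "dy": 0, "dz": 1.2, "spin": 0, "grip": 30},
  {"dx": 0, "dy": 0, "dz": 2, "spin": 0, "grip": 30},
  {"dx": 0, "dy": 0, "dz": 3, "spin": 0, "grip": 30},
  {"dx": 0, "dy": 0, "dz": 4, "spin": 0, "grip": 30},
  {"dx": 0, "dy": 0, "dz": 5, "spin": 0, "grip": 30},
])

```text
time_s: 6.97
tcp_pos: [0.5533, 0.2834, 0.18]
eef_rot: [180.0, 0.0, -176.5]
contact_force: [0.2, -0.1, 0.5]
gripper_width: 0.0425
```

```bash
python3 cv.py pics/w4.png; python3 - <<'E'
from h import *
im=cv2.imread("pics/w4.png"); cv2.imwrite("pics/w4c.png",cv2.resize(im[120:340,180:460],None,fx=2.5,fy=2.5))
E
```

```text
6.9667 [0.55332518 0.28341538 0.18002119] -176.45497558271975 [ 0.22808376 -0.13839942  0.53343325]
0.58 [276.3, 220.4, 368.3, 287.9] [0.57256211 0.28600771 0.132     ] 0.058148757307624185 0.04675538280119854
```

View pics/w4c.png

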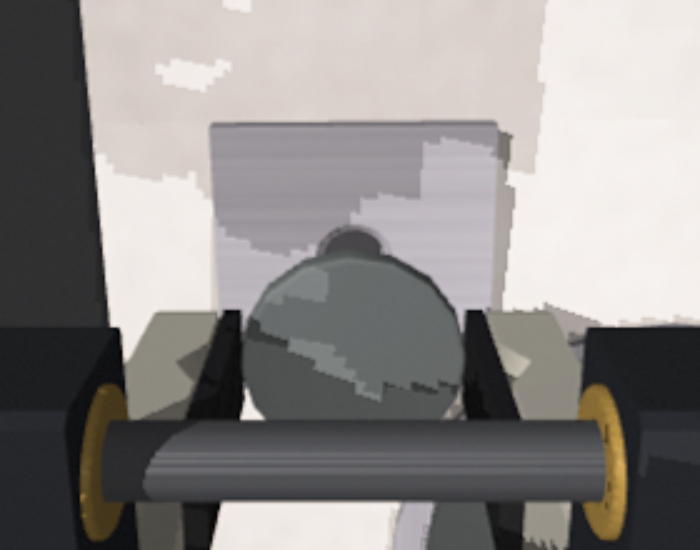

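servo_tool([
  {"dx": 0, "dy": -3, "dz": 1, "spin": 0, "grip": 30},
  {"dx": -1, "dy": -7, "dz": 1, "spin": 0, "grip": 30},
  {"dx": -1.5, "dy": -11, "dz": 1, "spin": 0, "grip": 30},
  {"dx": -2, "dy": -15, "dz": 1, "spin": 0, "grip": 30},
  {"dx": -2.5, "dy": -19, "dz": 0, "spin": 0, "grip": 30},
  {"dx": -3, "dy": -23, "dz": -1, "spin": 0, "grip": 30},
  {"dx": -3.5, "dy": -27, "dz": -2, "spin": 0, "grip": 30},
  {"dx": -4, "dy": -31, "dz": -3, "spin": 0, "grip": 30},
  {"dx": -4.6, "dy": -35, "dz": -4, "spin": 0, "grip": 30},
  {"dx": -5.2, "dy": -38.5, "dz": -5.5, "spin": 0, "grip": 30},
])

```text
time_s: 7.9
tcp_pos: [0.501, -0.1037, 0.124]
eef_rot: [180.0, 0.1, -176.5]
contact_force: [1.5, -0.5, -0.5]
gripper_width: 0.0427
```

servo_tool([
  {"dx": 0, "dy": -1.5, "dz": -2, "spin": 0, "grip": 30},
  {"dx": 0, "dy": -2.5, "dz": -4, "spin": 0, "grip": 30},
  {"dx": 0, "dy": -3, "dz": -6, "spin": 0, "grip": 30},
  {"dx": 0, "dy": -3, "dz": -8, "spin": 0, "grip": 30},
  {"dx": 0, "dy": -3, "dz": -9.5, "spin": 0, "grip": 30},
  {"dx": 0, "dy": -3, "dz": -10.5, "spin": 0, "grip": 30},
  {"dx": 0, "dy": -3, "dz": -11, "spin": 0, "grip": 30},
  {"dx": 0, "dy": -3, "dz": -11, "spin": 0, "grip": 30},
  {"dx": 0, "dy": -3, "dz": -11, "spin": 0, "grip": 30},
  {"dx": 0, "dy": -3, "dz": -11, "spin": 0, "grip": 30},
])

```text
time_s: 8.73
tcp_pos: [0.5019, -0.1315, 0.0145]
eef_rot: [-180.0, 0.1, -176.4]
contact_force: [0.2, -0.9, -0.5]
gripper_width: 0.042
```

servo_tool([
  {"dx": 0, "dy": 0, "dz": -0.2, "spin": 0, "grip": 30},
  {"dx": 0, "dy": 0, "dz": -0.4, "spin": 0, "grip": 30},
  {"dx": 0, "dy": 0, "dz": -0.5, "spin": 0, "grip": 30},
  {"dx": 0, "dy": 0, "dz": -0.5, "spin": 0, "grip": 30},
  {"dx": 0, "dy": 0, "dz": -0.5, "spin": 0, "grip": 55},
  {"dx": 0, "dy": 0, "dz": -0.5, "spin": 0, "grip": 60},
  {"dx": 0, "dy": 0, "dz": -0.5, "spin": 0, "grip": 65},
  {"dx": 0, "dy": 0, "dz": -0.5, "spin": 0, "grip": 80},
  {"dx": 0, "dy": 0, "dz": -0.5, "spin": 0, "grip": 90},
  {"dx": 0, "dy": 0, "dz": 1, "spin": 0, "grip": 90},
])

```text
time_s: 9.57
tcp_pos: [0.4993, -0.1317, 0.0214]
eef_rot: [180.0, -0.3, -176.5]
contact_force: [-0.8, -0.6, -0.3]
gripper_width: 0.0718
```

servo_tool([
  {"dx": 0, "dy": 0, "dz": 3, "spin": 0, "grip": 90},
  {"dx": 0, "dy": 0, "dz": 6, "spin": 0, "grip": 90},
  {"dx": 0, "dy": 0, "dz": 10, "spin": 0, "grip": 90},
  {"dx": 0, "dy": -1, "dz": 13, "spin": 0, "grip": 90},
  {"dx": 0, "dy": -4, "dz": 15, "spin": 0, "grip": 90},
  {"dx": -1, "dy": -8, "dz": 15, "spin": 0, "grip": 90},
  {"dx": -2, "dy": -12, "dz": 15, "spin": 0, "grip": 90},
  {"dx": -2, "dy": -16, "dz": 15, "spin": 0, "grip": 90},
  {"dx": -2, "dy": -20, "dz": 15, "spin": 0, "grip": 90},
  {"dx": -2, "dy": -24, "dz": 15, "spin": 0, "grip": 90},
])

```text
time_s: 10.4
tcp_pos: [0.4806, -0.3736, 0.1737]
eef_rot: [-180.0, 0.0, -176.5]
contact_force: [0.3, -0.1, 0.5]
gripper_width: 0.0789
```

```bash
cat > p.py <<'E'
from h import *
s=r.get_state(); print(s["time_s"],s["tcp_pos"],s["eef_rot"][2])
c=cam("wrist"); im=r.capture("wrist"); cv2.imwrite("pics/w5.png",im)
top=r.capture("top"); cv2.imwrite("pics/t5.png",top)
for d in r.cut_out("cover","top")[:2]:
    L,T,R,B=d["extent"]; print("cover",d["p"],ray("top",(L+R)/2,(T+B)/2,.012))
# bore from top picture
g=cv2.cvtColor(top,cv2.COLOR_BGR2GRAY); u,v=map(int,proj("top",[.5535,.284,.126])); print(u,v); print(g[v-9:v+10,u-9:u+10])
a=cv2.resize(im[100:300,220:400],None,fx=2.6,fy=2.6); b=cv2.resize(top[150:250,170:370],None,fx=2,fy=5.2)
cv2.imwrite("pics/c5.png",np.hstack([a,cv2.resize(top[170:240,310:370],(330,a.shape[0]))]))
E
python3 p.py
```

```text
10.4 [ 0.48062347 -0.37358343  0.17374109] -176.45039519649052
185 190
[[220 219 220 219 219 220 218 219 218 219 219 220 220 220 221 219 222 221
  222]
 [219 219 219 220 219 221 221 221 220 220 220 220 219 220 221 221 222 222
  223]
 [221 220 219 221 219 221 220 220 221 222 223 221 221 223 223 221 223 223
  223]
 [220 220 223 220 220 221 222 220 222 223 221 221 221 221 222 222 222 223
  221]
 [223 222 220 221 222 219 221 222 219 217 216 219 219 220 222 220 221 220
  219]
 [221 220 219 219 218 219 220 218 209 195 187 189 205 215 219 220 220 220
  218]
 [217 216 219 217 220 220 220 213 191 167 139 131 167 204 218 219 216 218
  218]
 [219 219 219 215 219 217 215 195 174 149 117  95 136 188 215 217 218 217
  219]
 [218 217 218 217 219 219 205 181 156 123  91  86 117 177 216 222 220 219
  218]
 [218 219 219 218 217 216 204 174 129  90  81  90 130 188 218 220 221 221
  220]
 [220 217 219 219 218 219 210 177 126  91  94 116 162 204 220 219 221 220
  219]
 [220 220 219 219 217 219 212 189 157 139 136 163 200 215 220 217 218 219
  220]
 [218 220 218 219 218 216 216 211 202 193 192 202 214 216 219 218 216 216
  220]
 [219 216 214 216 217 216 216 214 216 215 216 215 218 217 215 217 215 217
  216]
 [217 217 215 213 217 216 214 215 213 215 214 214 214 213 213 213 213 216
  217]
 [213 215 214 215 214 214 214 213 216 215 217 215 217 216 214 219 217 218
  218]
 [216 215 215 217 216 216 217 219 216 216 215 216 219 218 217 220 218 215
  220]
 [218 217 217 217 218 217 218 218 220 218 220 219 217 219 219 221 219 218
  218]
 [218 217 218 218 215 216 215 218 218 218 216 217 217 214 216 215 216 216
  216]]
```

View pics/c5.png

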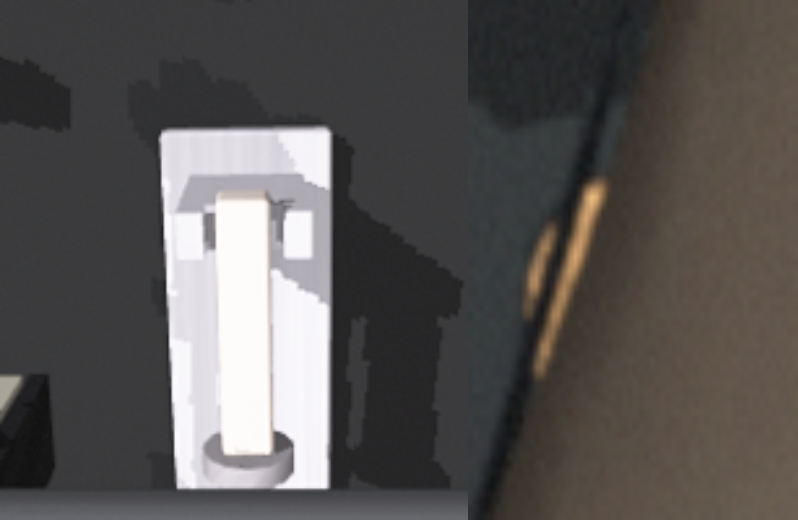

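```bash
python3 - <<'E'
from h import *
c=cam("wrist")
print(ray("wrist",313.5,175,.073,c),ray("wrist",314.8,273.5,.073,c))
g=255-cv2.cvtColor(cv2.imread("pics/t5.png"),6).astype(float); w=np.clip(g-60,0,None); u0,v0=185,190
s=w[v0-6:v0+5,u0-5:u0+7]; v,u=np.mgrid[v0-6:v0+5,u0-5:u0+7]; U,V=(s*u).sum()/s.sum(),(s*v).sum()/s.sum(); print(U,V,ray("top",U,V,.126))
E
```

```text
[ 0.46017133 -0.38016135  0.073     ] [ 0.54084419 -0.37495322  0.073     ]
186.02621167161226 189.57912957467855 [0.5549886  0.28304226 0.126     ]
```

servo_tool([
  {"dx": 1.7, "dy": -0.4, "dz": -2, "spin": 0, "grip": 80},
  {"dx": 1.7, "dy": -0.4, "dz": -5, "spin": 0, "grip": 70},
  {"dx": 1.7, "dy": -0.4, "dz": -8, "spin": 0, "grip": 60},
  {"dx": 1.7, "dy": -0.4, "dz": -10.5, "spin": 0, "grip": 60},
  {"dx": 1.7, "dy": -0.4, "dz": -12.2, "spin": 0, "grip": 60},
  {"dx": 1.7, "dy": -0.4, "dz": -12.8, "spin": 0, "grip": 55},
  {"dx": 1.7, "dy": -0.4, "dz": -12.8, "spin": 0, "grip": 40},
  {"dx": 1.7, "dy": -0.4, "dz": -12.8, "spin": 0, "grip": 30},
  {"dx": 1.7, "dy": -0.4, "dz": -12.8, "spin": 0, "grip": 20},
  {"dx": 1.7, "dy": -0.4, "dz": -12.8, "spin": 0, "grip": 5},
], squeeze=30)

```text
time_s: 11.38
tcp_pos: [0.4991, -0.3759, 0.0472]
eef_rot: [-179.9, 0.1, -176.4]
contact_force: [0.3, 0.2, -0.0]
gripper_width: 0.0271
```

servo_tool([
  {"dx": 0, "dy": 0, "dz": 0, "spin": 0, "grip": 5},
  {"dx": 0, "dy": 0, "dz": 0, "spin": 0, "grip": 5},
  {"dx": 0, "dy": 0, "dz": 0.5, "spin": 0, "grip": 5},
  {"dx": 0, "dy": 0, "dz": 2, "spin": 0, "grip": 5},
  {"dx": 0, "dy": 0, "dz": 4, "spin": 0, "grip": 5},
  {"dx": 0, "dy": 0, "dz": 6, "spin": 0, "grip": 5},
  {"dx": 0, "dy": 0, "dz": 8, "spin": 0, "grip": 5},
  {"dx": 0, "dy": 0, "dz": 10, "spin": 0, "grip": 5},
  {"dx": 0, "dy": 0, "dz": 12, "spin": 0, "grip": 5},
  {"dx": 0, "dy": 0, "dz": 13, "spin": 0, "grip": 5},
])

```text
time_s: 12.22
tcp_pos: [0.4988, -0.3762, 0.1786]
eef_rot: [-179.9, 0.2, -176.5]
contact_force: [0.3, 0.1, -1.0]
gripper_width: 0.0161
```

servo_tool([
  {"dx": 0, "dy": 2, "dz": 0, "spin": 0, "grip": 5},
  {"dx": 0, "dy": 4, "dz": 0, "spin": 0, "grip": 5},
  {"dx": 0, "dy": 7, "dz": 0, "spin": 0, "grip": 5},
  {"dx": 0, "dy": 9, "dz": 0, "spin": 0, "grip": 5},
  {"dx": 0, "dy": 11, "dz": 0, "spin": 0, "grip": 5},
  {"dx": 0, "dy": 11, "dz": 0, "spin": 0, "grip": 5},
  {"dx": 0, "dy": 11, "dz": 0, "spin": 0, "grip": 5},
  {"dx": 0, "dy": 11, "dz": 0, "spin": 0, "grip": 5},
  {"dx": 0, "dy": 11, "dz": 0, "spin": 0, "grip": 5},
  {"dx": 0, "dy": 11, "dz": 0, "spin": 0, "grip": 5},
], squeeze=30)

```text
time_s: 13.05
tcp_pos: [0.498, -0.2663, 0.1753]
eef_rot: [180.0, -0.0, -176.5]
contact_force: [-0.8, -0.9, -0.8]
gripper_width: 0.0158
```

servo_tool([
  {"dx": 0, "dy": 0, "dz": 0, "spin": 0, "grip": 5},
  {"dx": 0, "dy": 0, "dz": 0, "spin": 0, "grip": 5},
  {"dx": 0, "dy": 0, "dz": 0, "spin": 0, "grip": 5},
  {"dx": 0, "dy": 0, "dz": 0, "spin": 0, "grip": 5},
  {"dx": 0, "dy": 0, "dz": 0, "spin": 0, "grip": 5},
  {"dx": 0, "dy": 0, "dz": 0, "spin": 0, "grip": 5},
  {"dx": 0, "dy": 0, "dz": 0, "spin": 0, "grip": 5},
  {"dx": 0, "dy": 0, "dz": 0, "spin": 0, "grip": 5},
  {"dx": 0, "dy": 0, "dz": 0, "spin": 0, "grip": 5},
  {"dx": 0, "dy": 0, "dz": 0, "spin": 0, "grip": 5},
], squeeze=6)

```text
time_s: 13.88
tcp_pos: [0.4982, -0.2657, 0.1756]
eef_rot: [-180.0, 0.0, -176.5]
contact_force: [0.6, 0.4, -1.3]
gripper_width: 0.016
```

```bash
cat > a.py <<'E'
# angle of rod in its (vertical, x-z) plane through the tcp, from the side picture and cut_out
from h import *
import sys
s=r.get_state(); p=np.array(s["tcp_pos"]); print(s["time_s"],p,s["contact_force"],s["moment"],s["gripper_width"])
a=np.radians(s["eef_rot"][2]+180); ex=np.array([np.cos(a),np.sin(a),0]); nrm=np.array([-np.sin(a),np.cos(a),0])
G=p+[0,0,.0188]
im=r.capture("side"); K,T=cam("side"); c=(K,T)
wc=cam("wrist"); w=r.capture("wrist")
def onplane(u,v):
    d=T[:3,:3]@np.linalg.inv(K)@[u,v,1]; o=T[:3,3]; q=o+d*((G-o)@nrm)/(d@nrm); return (q-G)@ex*1e3,(q-G)[2]*1e3
for th in (0,30,60,90):
    t=np.radians(th); print(th,[np.round(proj("side",G+L*(ex*np.cos(t)-[0,0,np.sin(t)]),c)).tolist() for L in(-.038,.052,.147)])
for d in r.cut_out("gauge","side")[:3]: print(round(d["p"],2),d["extent"])
u,v=map(int,proj("side",G,c)); x0,y0=max(u-60,0),max(v-50,0)
crop=im[y0:y0+100,x0:x0+120]; print("crop origin",x0,y0,"x4")
cv2.imwrite(sys.argv[1],np.hstack([cv2.resize(crop,None,fx=4,fy=4,interpolation=2),cv2.resize(w[150:350,240:400],(320,400))]))
E
python3 a.py pics/s6.png
```

```text
13.8833 [ 0.49817076 -0.26566906  0.17557715] [ 0.58739212  0.44715638 -1.31196956] [-0.00993848  0.09728066 -0.00476824] 0.015989638806293706
0 [[354.0, 147.0], [327.0, 142.0], [299.0, 137.0]]
30 [[353.0, 142.0], [329.0, 149.0], [305.0, 156.0]]
60 [[349.0, 138.0], [335.0, 155.0], [321.0, 171.0]]
90 [[343.0, 135.0], [342.0, 158.0], [342.0, 179.0]]
0.48 [373.1, 135.2, 388.6, 156.0]
0.48 [402.9, 159.8, 420.0, 195.5]
crop origin 282 95 x4
```

View pics/s6.png

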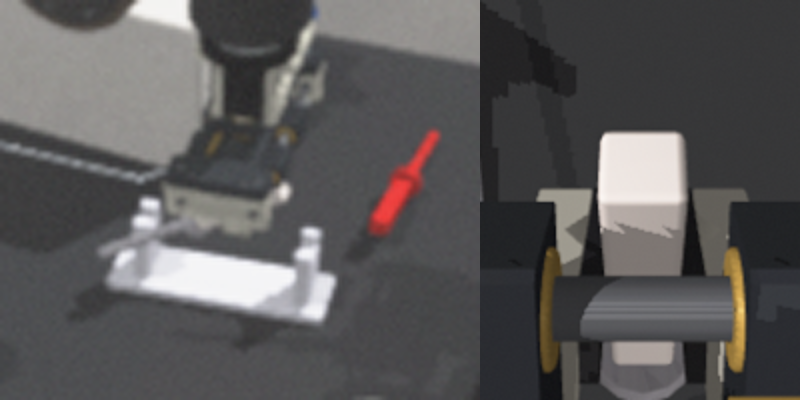

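servo_tool([
  {"dx": 0, "dy": 0, "dz": 0, "spin": 0, "grip": 5},
  {"dx": 0, "dy": 0, "dz": 0, "spin": 0, "grip": 5},
  {"dx": 0, "dy": 0, "dz": 0, "spin": 0, "grip": 5},
  {"dx": 0, "dy": 0, "dz": 0, "spin": 0, "grip": 5},
  {"dx": 0, "dy": 0, "dz": 0, "spin": 0, "grip": 5},
  {"dx": 0, "dy": 0, "dz": 0, "spin": 0, "grip": 5},
  {"dx": 0, "dy": 0, "dz": 0, "spin": 0, "grip": 5},
  {"dx": 0, "dy": 0, "dz": 0, "spin": 0, "grip": 5},
  {"dx": 0, "dy": 0, "dz": 0, "spin": 0, "grip": 5},
  {"dx": 0, "dy": 0, "dz": 0, "spin": 0, "grip": 5},
], squeeze=3)

```text
time_s: 14.87
tcp_pos: [0.4982, -0.2657, 0.1756]
eef_rot: [-180.0, 0.0, -176.5]
contact_force: [0.6, 0.3, -1.4]
gripper_width: 0.016
```

```bash
cat > b.py <<'E'
# rod angle (0 level, 90 tip down) by fitting the dark/bright column profile in the wrist view
from h import *
import sys
s=r.get_state(); p=np.array(s["tcp_pos"]); print(s["time_s"],np.round(p,4),np.round(s["contact_force"],2),np.round(s["moment"],3),s["gripper_width"])
a=np.radians(s["eef_rot"][2]+180); ex=np.array([np.cos(a),np.sin(a),0]); G=p+[0,0,.0188]; ez=np.array([0,0,1.])
c=cam("wrist"); w=r.capture("wrist"); cv2.imwrite(sys.argv[1],w)
g=cv2.cvtColor(w,6).astype(float); col=g[:,306:335].mean(1)
e=np.abs(np.diff(cv2.GaussianBlur(col,(1,5),0).ravel())); print("edges",[(i,round(e[i])) for i in range(2,285) if e[i]>6 and e[i]>=e[i-2:i+3].max()])
for th in range(0,111,10):
    t=np.radians(th); d=ex*np.cos(t)-ez*np.sin(t); n=ex*np.sin(t)+ez*np.cos(t)
    f=lambda L,h: round(proj("wrist",G+L*d+h*n,c)[1],1)
    print(th,"rear top/bottom",f(-.038,.008),f(-.038,-.008),"front",f(.044,.008),"tip",f(.147,0))
E
python3 b.py pics/w7.png
```

```text
14.8667 [ 0.4982 -0.2657  0.1756] [ 0.6   0.3  -1.38] [-0.04  -0.069  0.036] 0.016018132862123727
edges [(238, 33), (249, 27)]
0 rear top/bottom 202.3 191.3 front 375.7 tip 515.4
10 rear top/bottom 212.5 193.7 front 364.5 tip 466.6
20 rear top/bottom 226.1 199.3 front 352.0 tip 423.2
30 rear top/bottom 242.8 208.3 front 338.5 tip 384.0
40 rear top/bottom 261.9 220.6 front 324.5 tip 347.8
50 rear top/bottom 282.5 236.2 front 310.1 tip 314.1
60 rear top/bottom 303.4 254.4 front 295.7 tip 282.0
70 rear top/bottom 323.5 274.6 front 281.3 tip 251.1
80 rear top/bottom 341.4 295.5 front 267.1 tip 221.0
90 rear top/bottom 356.4 316.1 front 253.3 tip 191.1
100 rear top/bottom 367.7 335.0 front 240.0 tip 161.2
110 rear top/bottom 375.1 351.2 front 227.4 tip 130.9
```

```bash
python3 - <<'E'
from h import *
w=cv2.imread("pics/w7.png"); im=r.capture("side"); cv2.imwrite("pics/s7.png",im)
cv2.imwrite("pics/c7.png",np.hstack([cv2.resize(w[100:350,220:420],(400,500)),cv2.resize(im[110:190,300:364],(400,500),interpolation=2)]))
E
```

```text
(no output)
```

View pics/c7.png

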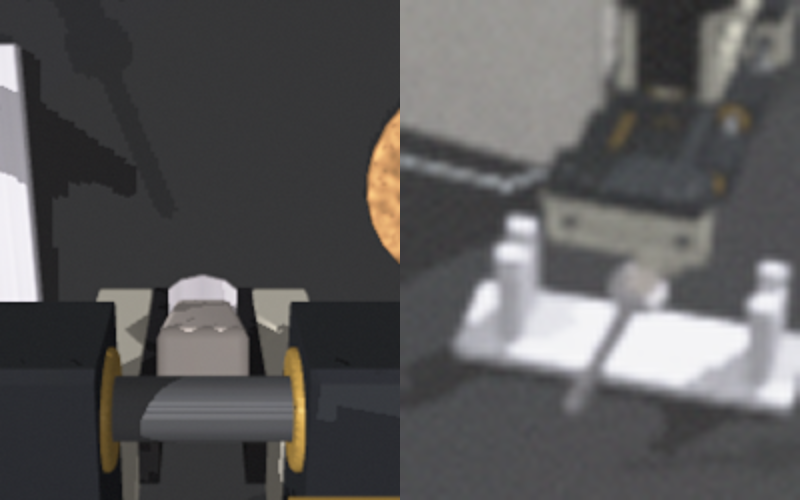

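servo_tool([
  {"dx": 3, "dy": 0.2, "dz": 0, "spin": 0, "grip": 5},
  {"dx": 5.5, "dy": 0.3, "dz": 0, "spin": 0, "grip": 5},
  {"dx": 7.5, "dy": 0.5, "dz": 0, "spin": 0, "grip": 5},
  {"dx": 9.1, "dy": 0.6, "dz": 0, "spin": 0, "grip": 5},
  {"dx": 10.3, "dy": 0.6, "dz": 0, "spin": 0, "grip": 5},
  {"dx": 11.1, "dy": 0.7, "dz": 0, "spin": 0, "grip": 5},
  {"dx": 11.6, "dy": 0.7, "dz": 0, "spin": 0, "grip": 5},
  {"dx": 11.9, "dy": 0.7, "dz": 0, "spin": 0, "grip": 5},
  {"dx": 12, "dy": 0.7, "dz": 0, "spin": 0, "grip": 5},
  {"dx": 12, "dy": 0.7, "dz": 0, "spin": 0, "grip": 5},
], squeeze=3)

```text
time_s: 15.8
tcp_pos: [0.6178, -0.2588, 0.1756]
eef_rot: [180.0, -0.0, -176.5]
contact_force: [-0.7, -0.2, -1.4]
gripper_width: 0.0162
```

```bash
cat > b.py <<'E'
# rod angle (0 level, 90 tip down): edge rows in the wrist view against rows predicted per angle
from h import *
import sys
s=r.get_state(); p=np.array(s["tcp_pos"]); print(s["time_s"],np.round(p,4),np.round(s["contact_force"],2),np.round(s["moment"],3),s["gripper_width"])
a=np.radians(s["eef_rot"][2]+180); ex=np.array([np.cos(a),np.sin(a),0]); G=p+[0,0,.0188]; ez=np.array([0,0,1.])
c=cam("wrist"); w=r.capture("wrist"); cv2.imwrite(sys.argv[1],w)
g=cv2.cvtColor(w,6).astype(float)
print("col",[(i,round(g[i,316:325].mean())) for i in range(150,290,4)])
for th in range(60,111,10):
    t=np.radians(th); d=ex*np.cos(t)-ez*np.sin(t); n=ex*np.sin(t)+ez*np.cos(t)
    f=lambda L,h: round(proj("wrist",G+L*d+h*n,c)[1],1)
    print(th,"rear bottom",f(-.038,-.008),"front bottom",f(.044,-.008),"collar +-",f(.044,-.015),f(.052,-.015),f(.052,.015),"tip",f(.147,-.005),f(.147,.005))
E
python3 b.py pics/w8.png
```

```text
15.8 [ 0.6178 -0.2588  0.1756] [-0.71 -0.19 -1.41] [-0.028  0.069  0.016] 0.01620230993957038
col [(150, 63), (154, 63), (158, 63), (162, 63), (166, 63), (170, 63), (174, 63), (178, 63), (182, 63), (186, 63), (190, 63), (194, 63), (198, 63), (202, 63), (206, 63), (210, 63), (214, 63), (218, 116), (222, 186), (226, 209), (230, 208), (234, 173), (238, 164), (242, 164), (246, 165), (250, 166), (254, 166), (258, 167), (262, 168), (266, 133), (270, 115), (274, 116), (278, 138), (282, 150), (286, 154)]
60 rear bottom 254.3 front bottom 266.2 collar +- 253.7 254.8 307.9 tip 275.9 288.1
70 rear bottom 274.4 front bottom 252.4 collar +- 239.9 239.2 291.1 tip 245.1 257.0
80 rear bottom 295.4 front bottom 239.2 collar +- 226.8 224.1 274.5 tip 215.1 226.7
90 rear bottom 315.9 front bottom 226.6 collar +- 214.5 209.9 258.3 tip 185.2 196.9
100 rear bottom 334.8 front bottom 214.9 collar +- 203.3 196.6 242.5 tip 155.3 167.0
110 rear bottom 351.0 front bottom 204.2 collar +- 193.3 184.5 227.4 tip 124.7 136.7
```

```bash
python3 - <<'E'
from h import *
w=cv2.imread("pics/w8.png"); g=cv2.cvtColor(w,6)
for v in range(180,242,4): print(v,g[v,292:350:3])
E
```

```text
180 [64 64 57 54 53 52 60 63 62 64 64 63 62 64 62 63 64 63 63 64]
184 [63 63 64 53 53 53 56 62 63 63 64 63 62 63 64 63 61 63 62 63]
188 [64 64 63 64 58 61 63 64 63 63 63 64 63 63 63 63 63 63 63 63]
192 [61 63 63 63 62 63 64 64 62 63 63 62 62 63 63 62 63 63 62 63]
196 [63 63 63 62 63 63 63 63 63 62 63 62 62 63 63 63 63 63 62 63]
200 [61 64 62 63 63 63 63 62 62 63 63 62 62 63 62 63 64 63 63 63]
204 [63 62 63 64 63 63 63 62 63 63 62 63 62 63 63 63 63 64 64 63]
208 [64 63 63 63 63 63 61 63 63 61 63 62 64 64 63 64 63 63 63 63]
212 [63 64 64 61 63 62 63 63 62 63 63 62 63 63 63 62 62 62 62 62]
216 [ 41  64  62  63  62  63  63  63  67 139 112  69  63  63  62  62  63  63
  62  62]
220 [ 41  62  63  63  62  63  61  69 144 129 116  95  66  62  62  64  63  62
  63  63]
224 [ 41  57  63  63  61 110 201 222 214 209 208 213 219 201  90  63  62  63
  62  63]
228 [ 65  47  63  84 199 211 210 215 211 208 206 211 215 229 235 206  70  63
  63  63]
232 [ 62  62  58 223 212 209 210 215 213 207 207 211 216 230 233 234 238  62
  62  62]
236 [ 63  62 186 211 211 215 170 166 165 164 162 162 161 160 149 238 137 216
  60  62]
240 [ 63  59 222 212 211 215 168 167 165 164 164 163 161 161 134 151 149 143
 109  63]
```

servo_tool([
  {"dx": -0.4, "dy": 0, "dz": 0, "spin": 0, "grip": 5},
  {"dx": -1.2, "dy": -0.1, "dz": 0, "spin": 0, "grip": 5},
  {"dx": -2.4, "dy": -0.1, "dz": 0, "spin": 0, "grip": 5},
  {"dx": -4, "dy": -0.2, "dz": 0, "spin": 0, "grip": 5},
  {"dx": -6, "dy": -0.4, "dz": 0, "spin": 0, "grip": 5},
  {"dx": -3.5, "dy": -0.2, "dz": 0, "spin": 0, "grip": 5},
  {"dx": -1.4, "dy": -0.1, "dz": 0, "spin": 0, "grip": 5},
  {"dx": 0.3, "dy": 0, "dz": 0, "spin": 0, "grip": 5},
  {"dx": 1.5, "dy": 0.1, "dz": 0, "spin": 0, "grip": 5},
  {"dx": 2.2, "dy": 0.1, "dz": 0, "spin": 0, "grip": 5},
], squeeze=3)

```text
time_s: 16.68
tcp_pos: [0.6405, -0.2577, 0.1756]
eef_rot: [-180.0, 0.0, -176.5]
contact_force: [-0.3, -0.2, -1.4]
gripper_width: 0.0158
```

```bash
python3 b.py pics/w9.png |grep -v "^[1-9]0 r"; python3 - <<'E'
from h import *
w=cv2.imread("pics/w9.png"); g=cv2.cvtColor(w,6)
for v in range(164,246,3): print(v,g[v,300:345:3])
E
```

```text
16.6833 [ 0.6405 -0.2577  0.1756] [-0.35 -0.17 -1.38] [-0.072 -0.008  0.017] 0.015774112161122837
col [(150, 64), (154, 64), (158, 64), (162, 89), (166, 159), (170, 156), (174, 148), (178, 152), (182, 160), (186, 141), (190, 162), (194, 185), (198, 189), (202, 189), (206, 193), (210, 211), (214, 211), (218, 211), (222, 211), (226, 211), (230, 211), (234, 211), (238, 212), (242, 212), (246, 212), (250, 212), (254, 212), (258, 213), (262, 213), (266, 188), (270, 128), (274, 127), (278, 128), (282, 128), (286, 129)]
100 rear bottom 335.0 front bottom 214.9 collar +- 203.4 196.7 242.6 tip 155.3 167.0
110 rear bottom 351.2 front bottom 204.3 collar +- 193.4 184.6 227.4 tip 124.8 136.7
164 [ 64  63  63  63  63  65 191 154 110  64  64  63  64  64  65]
167 [ 64  65  63  64  63 143 177 133 104  78  65  65  63  64  64]
170 [ 63  64  64  64  64 143 187 152 112  73  64  64  63  64  64]
173 [ 65  64  64  64  63 169 145 126 107  86  63  64  65  63  65]
176 [ 65  63  64  64  64 157 185 153 114  87  63  63  64  63  64]
179 [ 64  64  64  64  63 178 156 114  94  92  65  64  63  64  64]
182 [ 63  65  6
[... 736 characters left out ...]
213 212 210 210 209 208 192 113 111 159]
218 [194 191 231 219 214 213 211 210 210 209 208 197 114 110 158]
221 [206 195 235 217 214 213 212 211 210 209 209 201 118 108 159]
224 [227 204 238 216 215 212 212 211 211 209 209 207 123 112 157]
227 [228 225 238 217 214 213 212 211 210 210 208 211 128 155 158]
230 [213 224 238 216 214 214 213 211 210 209 209 211 134 158 136]
233 [ 54 227 238 216 214 213 212 211 210 209 208 209 141 152  65]
236 [ 64  51 238 217 215 214 212 211 210 209 208 208 151  60  52]
239 [ 64  61 234 216 215 214 212 212 210 209 209 209 158  59  54]
242 [ 64  96 231 216 215 214 213 211 211 209 209 208 167  67  54]
245 [ 34 157 229 217 215 214 213 212 210 210 209 208 173  73  23]
```

```bash
cat > f.py <<'E'
from h import *
from scipy.optimize import least_squares as ls
def fit(tip,col,fr,x0=(90,.052)):
    s=r.get_state(); p=np.array(s["tcp_pos"]); a=np.radians(s["eef_rot"][2]+180); ex=np.array([np.cos(a),np.sin(a),0]); G=p+[0,0,.0188]; ez=np.array([0,0,1.]); c=cam("wrist")
    def F(q):
        t=np.radians(q[0]); D=q[1]*1e-3; d=ex*np.cos(t)-ez*np.sin(t); n=ex*np.sin(t)+ez*np.cos(t)
        f=lambda L,h: proj("wrist",G+L*d+h*n,c)[1]
        return [min(f(D+.095,-.005),f(D+.095,.005))-tip,min(f(D,-.015),f(D-.008,-.015))-col,f(D-.008,-.008)-fr]
    o=ls(F,[95,50]); return o.x,o.fun
if __name__=="__main__":
    print(fit(215,223,234)); print(fit(162.5,191,208))
E
python3 f.py
```

```text
(array([79.04954564, 67.17922723]), array([ 0.35000078, -1.60007259,  1.08027178]))
(array([95.68494721, 68.63976745]), array([-0.07164325,  0.51011849, -0.4125429 ]))
```

servo_tool([
  {"dx": 0, "dy": 0, "dz": 0, "spin": 0, "grip": 5},
  {"dx": 0, "dy": 0, "dz": 0, "spin": 0, "grip": 5},
  {"dx": 0, "dy": 0, "dz": 2, "spin": 0, "grip": 5},
  {"dx": 0, "dy": 0, "dz": 5, "spin": 0, "grip": 5},
  {"dx": -0.5, "dy": 2, "dz": 8, "spin": 0, "grip": 5},
  {"dx": -1, "dy": 5, "dz": 10, "spin": 0, "grip": 5},
  {"dx": -1.5, "dy": 8, "dz": 12, "spin": 0, "grip": 5},
  {"dx": -2, "dy": 11, "dz": 13, "spin": 0, "grip": 5},
  {"dx": -2.5, "dy": 15, "dz": 13, "spin": 0, "grip": 5},
  {"dx": -3, "dy": 19, "dz": 13, "spin": 0, "grip": 5},
], squeeze=35)

```text
time_s: 17.57
tcp_pos: [0.609, -0.067, 0.307]
eef_rot: [180.0, 0.1, -176.5]
contact_force: [0.8, 0.2, -1.4]
gripper_width: 0.016
```

servo_tool([
  {"dx": -0.5, "dy": 4, "dz": 0, "spin": 0, "grip": 5},
  {"dx": -1, "dy": 8, "dz": 0, "spin": 0, "grip": 5},
  {"dx": -1.5, "dy": 12, "dz": 0, "spin": 0, "grip": 5},
  {"dx": -2, "dy": 16, "dz": 0, "spin": 0, "grip": 5},
  {"dx": -2.5, "dy": 20, "dz": 0, "spin": 0, "grip": 5},
  {"dx": -3, "dy": 24, "dz": 0, "spin": 0, "grip": 5},
  {"dx": -3.5, "dy": 28, "dz": 0, "spin": 0, "grip": 5},
  {"dx": -4, "dy": 31.5, "dz": 0, "spin": 0, "grip": 5},
  {"dx": -4, "dy": 34, "dz": 0, "spin": 0, "grip": 5},
  {"dx": -4, "dy": 35.1, "dz": 0, "spin": 0, "grip": 5},
])

```text
time_s: 18.4
tcp_pos: [0.569, 0.2858, 0.3055]
eef_rot: [180.0, -0.0, -176.3]
contact_force: [0.2, -0.0, -0.9]
gripper_width: 0.0153
```

```bash
python3 - <<'E'
from h import *
s=r.get_state(); p=s["tcp_pos"]; print(s["time_s"],p,s["eef_rot"],s["contact_force"])
c=cam("wrist"); w=r.capture("wrist"); cv2.imwrite("pics/w10.png",w); sd=r.capture("side"); cv2.imwrite("pics/s10.png",sd)
print("port px",proj("wrist",[.555,.2835,.126],c),"side",proj("side",[.555,.2835,.126]))
for th in(90,95,100):
    t=np.radians(th); print(th,proj("wrist",np.array(p)+[0,0,.0188]+.1636*np.array([np.cos(t),.06*np.cos(t),-np.sin(t)]),c))
u,v=map(int,proj("side",[.555,.2835,.126]))
cv2.imwrite("pics/c10.png",np.hstack([cv2.resize(w[100:300,240:400],(480,600)),cv2.resize(sd[v-75:v+25,u-26:u+27],(318,600),interpolation=2)]))
E
```

```text
18.4 [0.56896432 0.28584383 0.30550768] [ 1.79971120e+02 -1.65830517e-03 -1.76325257e+02] [ 0.21407631 -0.03110275 -0.90354405]
port px [318.56160458 162.73912284] side [253.6118289  289.09395369]
90 [320.08052282 186.11879405]
95 [320.138726   170.23660411]
100 [320.19869131 154.22671667]
```

View pics/c10.png

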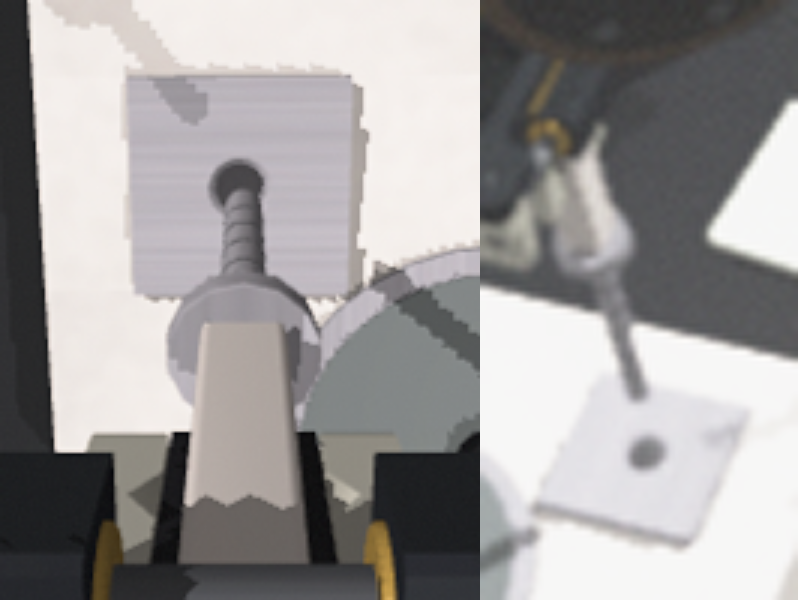

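```bash
python3 - <<'E'
from h import *
s=r.get_state(); p=s["tcp_pos"]; print(p,s["eef_rot"][2])
for z in(.160,.164): print("tip edge",ray("wrist",320.7,163.3,z))
print("bore",ray("wrist",319.3,161.7,.126))
im=cv2.imread("pics/w10.png"); g=cv2.cvtColor(im,6)
for v in range(148,180,2): print(v,g[v,306:336:2])
E
```

```text
[0.56936389 0.28443811 0.30518152] -176.34232307120897
tip edge [0.54917697 0.28361768 0.16      ]
tip edge [0.54841152 0.28356513 0.164     ]
bore [0.55422475 0.28263217 0.126     ]
148 [185 185 184 185 185 186 185 185 186 186 186 187 187 187 187]
150 [186 187 188 187 188 187 188 188 187 188 188 188 188 188 188]
152 [182 182 182 182 185 179 169 169 172 184 183 183 183 183 182]
154 [185 186 186 185 150 105 105 101 121 146 178 186 186 185 186]
156 [191 190 194 128  90  68  72  70  70  76 154 182 190 190 190]
158 [185 186 159  97  69  70  71  71  71  70  94 167 186 187 186]
160 [191 194 131  81  70  73  72  72  72  72  68 164 188 191 190]
162 [185 188 117  75  71  72  69  81  75  72  65 166 184 185 185]
164 [185 188 130  81  72  78 144 130 112  80 101 168 188 187 187]
166 [185 185 150 112  66 141 148 128 110  83  96 191 186 185 185]
168 [185 185 175 136  97 152 136 106  93  83  62 195 186 185 186]
170 [185 186 186 174 138 138 143 128 111  86  66 189 188 188 188]
172 [189 189 189 190 170 144 147 128 111  86  61 181 189 188 189]
174 [186 186 185 186 148 143 112 103  91  71  67 173 186 187 188]
176 [191 191 192 192 173 128 147 127 113  87  65 179 193 193 192]
178 [193 192 192 192 153 151 146 122 108  88  69 179 193 192 193]
```

servo_tool([
  {"dx": 0, "dy": -0.1, "dz": -0.7, "spin": 0, "grip": 5},
  {"dx": 0, "dy": -0.1, "dz": -1.4, "spin": 0, "grip": 5},
  {"dx": 0, "dy": -0.1, "dz": -2.1, "spin": 0, "grip": 5},
  {"dx": 0, "dy": -0.1, "dz": -2.8, "spin": 0, "grip": 5},
  {"dx": 0, "dy": -0.1, "dz": -3.4, "spin": 0, "grip": 5},
  {"dx": 0, "dy": -0.1, "dz": -4, "spin": 0, "grip": 5},
  {"dx": 0, "dy": -0.1, "dz": -4.5, "spin": 0, "grip": 5},
  {"dx": 0, "dy": -0.1, "dz": -5, "spin": 0, "grip": 5},
  {"dx": 0, "dy": -0.1, "dz": -5.5, "spin": 0, "grip": 5},
  {"dx": 0, "dy": -0.1, "dz": -5.5, "spin": 0, "grip": 5},
], squeeze=20)

```text
time_s: 19.33
tcp_pos: [0.5703, 0.2826, 0.2495]
eef_rot: [180.0, -0.0, -176.5]
contact_force: [1.8, 1.6, -2.8]
gripper_width: 0.016
```

```bash
cat > w.py <<'E'
from h import *
import sys
s=r.get_state(); print(s["time_s"],s["tcp_pos"],s["contact_force"],s["moment"],s["gripper_width"])
w=r.capture("wrist"); cv2.imwrite(sys.argv[1],w); g=cv2.cvtColor(w,6)
print("bore px",proj("wrist",[.5542,.2828,.126]))
v0,v1,st=map(int,sys.argv[2:5])
for v in range(v0,v1,st): print(v,g[v,296:346:2])
E
python3 w.py pics/w11.png 168 240 3
```

```text
19.3333 [0.57026044 0.28260183 0.2495434 ] [ 1.80505568  1.5579699  -2.7592278 ] [ 0.65576858 -0.96331666  0.01191109] 0.016016674981417258
bore px [321.52623092 173.26975548]
168 [186 187 185 186 188 187 188 165 154  79 135 140 111  94  83  71  72  64
 155 177 188 188 188 189 189]
171 [190 191 190 191 190 189 190 192 121  68 135 148 128 113  87  72  72  70
  58 169 188 191 190 189 189]
174 [185 185 184 185 185 184 185 187 116  87 145 124 103  93  72  72  70  71
  67 103 186 185 184 185 185]
177 [185 185 185 186 185 185 185 188 134 111 144 147 128 114  89  77  67  74
  69  85 109 156 182 188 187]
180 [184 185 186 185 185 185 185 185 174 121 145 112 104  89  79  71  70  71
  85  98 118 115 172 182 188]
183 [182 184 185 184 185 185 185 186 186 150 147 145 128 113  92  73  88  89
 105 119 120 120 119 119 117]
186 [187 188 188 188 187 188 188 187 189 137 143 114  98  83  86  70 121 116
 117 118 118 119 118 119 119]
189 [189 189 188 188 189 189 190 190 192 148 144 141 127 114  93  72 141 194
 148 120 121 121 122 122 122]
192 [191 192 192 192 192 193 189 167 153 132 130 127 124 122 118 110
[... 943 characters left out ...]
 169 167 168 166 166 166 166
 167 131  90  84 125 123 124]
222 [191 168 164 155 151 198 184 171 170 168 169 167 167 168 166 165 166 164
 166 138  91  85 127 125 124]
225 [228 181 186 161 147 199 180 170 171 170 169 168 167 167 167 167 166 165
 166 145  97  84  84 113 118]
228 [238 216 183 185 181 201 178 171 172 170 169 168 167 168 167 166 166 165
 166 150 100 121 122 120 214]
231 [238 238 201 183 181 201 175 171 171 170 169 169 167 168 167 167 166 166
 166 154 103 118 122 195 244]
234 [236 237 239 219 182 199 174 172 170 170 169 168 168 167 167 167 166 165
 166 157 109 120 202 244 241]
237 [236 237 237 238 213 193 174 172 171 171 169 168 168 167 167 166 166 166
 164 161 116 230 242 241 237]
```

servo_tool([
  {"dx": 0, "dy": 0.15, "dz": 0, "spin": 0, "grip": 5},
  {"dx": -0.2, "dy": 0.15, "dz": 0, "spin": 0, "grip": 5},
  {"dx": -0.4, "dy": 0.15, "dz": 0, "spin": 0, "grip": 5},
  {"dx": -0.6, "dy": 0.15, "dz": 0, "spin": 0, "grip": 5},
  {"dx": -0.8, "dy": 0.15, "dz": 0, "spin": 0, "grip": 5},
  {"dx": -1, "dy": 0.15, "dz": -0.2, "spin": 0, "grip": 5},
  {"dx": -1.2, "dy": 0.15, "dz": -0.4, "spin": 0, "grip": 5},
  {"dx": -1.4, "dy": 0.15, "dz": -0.6, "spin": 0, "grip": 5},
  {"dx": -1.6, "dy": 0.15, "dz": -0.8, "spin": 0, "grip": 5},
  {"dx": -1.6, "dy": 0.15, "dz": -1, "spin": 0, "grip": 5},
], squeeze=6)

```text
time_s: 20.22
tcp_pos: [0.5537, 0.2838, 0.2403]
eef_rot: [-180.0, -0.0, -176.5]
contact_force: [0.5, -0.1, -0.9]
gripper_width: 0.0161
```

```bash
python3 w.py pics/w12.png 174 240 4
```

```text
20.2167 [0.55371851 0.28375254 0.2403282 ] [ 0.46197076 -0.12206544 -0.9090953 ] [ 0.05881038 -0.22829331  0.00858742] 0.016089562706818092
bore px [318.98414472 196.52082901]
174 [183 185 162 154 151 152 152 152 151 150 182 184 183 183 183 183 184 184
 183 184 184 183 184 183 184]
178 [180 181 182 184 163 150 151 150 150 151 150 176 182 182 181 182 183 182
 183 184 183 183 182 183 183]
182 [188 188 189 189 166 155 157 156 157 157 155 154 179 187 187 187 187 188
 187 187 188 187 188 188 188]
186 [183 183 185 184 184 169 162 152 153 148 117  75  89 104 134 171 184 185
 184 184 184 185 185 184 185]
190 [189 189 189 190 190 190 191 188  72  67 143 132 109  97  72  58  92 159
 189 189 189 189 190 189 189]
194 [190 190 189 189 189 189 180 109  71  86 138 137 111  98  78  66  70  74
  81 160 174 192 191 191 191]
198 [184 185 186 186 186 185 165 115  74 102 137 136 117 102  81  66  70  71
  84 117 117 158 171 191 189]
202 [183 183 183 183 183 184 186 138 124 122 121 118 112 111 108 102  92  90
  93 118 118 118 118 118 156]
206 [184 186 186 187 183 132 141 164 171 168 162 155 153 155 158 162
[... 194 characters left out ...]
 156 154 154 156 158 161 160
 156 156 159 158 161  90 115]
218 [175 162 160 157 158 155 183 159 156 156 155 156 154 154 153 153 152 151
 141 114 160 158 157 187  99]
222 [169 158 159 157 158 164 185 158 156 156 155 155 154 154 154 152 153 152
 150 107  86  83 126 169 196]
226 [189 157 159 157 157 183 177 157 157 156 157 155 154 153 154 153 152 152
 154 118  97  99  98 126 123]
230 [186 188 193 155 157 190 170 158 158 157 155 155 155 154 154 154 153 152
 153 127 100 124 124 125 123]
234 [189 187 190 190 167 191 165 159 159 157 155 156 155 154 153 154 153 152
 152 137  94 125 124 124 122]
238 [199 192 188 188 184 190 163 159 158 157 156 154 156 155 153 154 153 152
 152 143 100 119 124 122 164]
```

servo_tool([
  {"dx": 0, "dy": 0, "dz": -0.7, "spin": 0, "grip": 5},
  {"dx": 0, "dy": 0, "dz": -1.4, "spin": 0, "grip": 5},
  {"dx": 0, "dy": 0, "dz": -2.1, "spin": 0, "grip": 5},
  {"dx": 0, "dy": 0, "dz": -2.8, "spin": 0, "grip": 5},
  {"dx": 0, "dy": 0, "dz": -3.5, "spin": 0, "grip": 5},
  {"dx": 0, "dy": 0, "dz": -4.1, "spin": 0, "grip": 5},
  {"dx": 0, "dy": 0, "dz": -4.6, "spin": 0, "grip": 5},
  {"dx": 0, "dy": 0, "dz": -5, "spin": 0, "grip": 5},
  {"dx": 0, "dy": 0, "dz": -5.3, "spin": 0, "grip": 5},
  {"dx": 0, "dy": 0, "dz": -5.5, "spin": 0, "grip": 5},
], squeeze=8)

```text
time_s: 21.1
tcp_pos: [0.5543, 0.2838, 0.1853]
eef_rot: [-180.0, 0.0, -176.5]
contact_force: [1.8, -0.1, -0.8]
gripper_width: 0.0156
```

```bash
python3 w.py pics/w13.png 190 278 4
```

```text
21.1 [0.55425909 0.28380623 0.18528302] [ 1.7881344  -0.0503119  -0.81635642] [ 0.00272124 -0.65624055  0.02822475] 0.015574496503068781
bore px [318.59233797 219.53104804]
190 [151 151 151 151 151 151 152 151 151 151 151 151 151 152 150 152 150 175
 185 185 184 185 184 185 185]
194 [149 149 149 150 148 148 148 147 149 147 148 148 148 148 149 148 147 146
 144 180 179 179 179 179 179]
198 [150 150 151 150 150 150 149 150 150 150 150 150 150 150 150 150 150 150
 148 186 184 185 184 185 185]
202 [156 156 157 155 155 157 156 157 152 148 135 120 114 110 109 128 145 151
 153 192 190 190 190 190 191]
206 [152 152 152 152 153 146 136 145 149 166 169 163 155 157 164 165 145 116
  94  72 153 187 186 184 186]
210 [156 155 156 141 146 170 154 157 160 160 158 156 154 155 157 158 161 160
 157 159 142  77  98 145 119]
214 [153 152 164 163 159 159 154 158 160 159 159 157 153 154 157 159 160 159
 157 156 159 159 185  94 118]
218 [163 157 162 158 158 157 172 159 155 155 154 153 154 152 151 151 150 150
 144 139 160 158 183 196 100]
222 [164 160 160 158 158 161 186 157 155 154 155 154 153 152 152 151 15
[... 676 characters left out ...]
]
250 [ 38  24  25  14 186 171 158 159 158 156 156 156 155 154 153 152 152 150
 151 153 127  90  10  17  16]
254 [ 22  25  25  58 194 166 159 158 157 157 157 156 155 154 153 152 153 152
 151 151 135 101  24  17  16]
258 [ 23  25  25 137 188 163 161 159 159 158 156 156 155 154 152 152 152 153
 151 151 141 106  47  14  18]
262 [ 25  25  21 173 180 162 161 159 158 157 156 157 155 154 154 153 152 151
 151 151 147 114  65  13  17]
266 [ 27  25  14 192 118 160 162 160 161 150 146  91 128 153 156 154 146 110
  93  91 139 119  88  13  18]
270 [26 27 66 93 95 97 96 97 97 97 96 97 96 96 95 97 97 96 95 97 97 95 97 24
 15]
274 [25 20 69 96 96 97 97 96 97 97 96 97 97 97 96 97 96 96 97 96 96 96 97 47
 17]
```

servo_tool([
  {"dx": 0.1, "dy": 0, "dz": -0.2, "spin": 0, "grip": 5},
  {"dx": 0.1, "dy": 0, "dz": -0.4, "spin": 0, "grip": 5},
  {"dx": 0.1, "dy": 0, "dz": -0.5, "spin": 0, "grip": 5},
  {"dx": 0.1, "dy": 0, "dz": -0.6, "spin": 0, "grip": 5},
  {"dx": 0.1, "dy": 0, "dz": -0.7, "spin": 0, "grip": 5},
  {"dx": 0.1, "dy": 0, "dz": -0.8, "spin": 0, "grip": 5},
  {"dx": 0.1, "dy": 0, "dz": -0.9, "spin": 0, "grip": 5},
  {"dx": 0.1, "dy": 0, "dz": -1, "spin": 0, "grip": 5},
  {"dx": 0.1, "dy": 0, "dz": -1.1, "spin": 0, "grip": 5},
  {"dx": 0.1, "dy": 0, "dz": -1.2, "spin": 0, "grip": 5},
], squeeze=8)

```text
time_s: 21.98
tcp_pos: [0.5551, 0.2838, 0.1735]
eef_rot: [180.0, -0.0, -176.5]
contact_force: [-0.3, 0.3, -1.5]
gripper_width: 0.0156
```

No contact in z yet; go on slowly.

servo_tool([
  {"dx": 0, "dy": 0, "dz": -0.1, "spin": 0, "grip": 5},
  {"dx": 0, "dy": 0, "dz": -0.2, "spin": 0, "grip": 5},
  {"dx": 0, "dy": 0, "dz": -0.3, "spin": 0, "grip": 5},
  {"dx": 0, "dy": 0, "dz": -0.4, "spin": 0, "grip": 5},
  {"dx": 0, "dy": 0, "dz": -0.5, "spin": 0, "grip": 5},
  {"dx": 0, "dy": 0, "dz": -0.6, "spin": 0, "grip": 5},
  {"dx": 0, "dy": 0, "dz": -0.6, "spin": 0, "grip": 5},
  {"dx": 0, "dy": 0, "dz": -0.6, "spin": 0, "grip": 5},
  {"dx": 0, "dy": 0, "dz": -0.6, "spin": 0, "grip": 5},
  {"dx": 0, "dy": 0, "dz": -0.6, "spin": 0, "grip": 5},
])

```text
time_s: 22.82
tcp_pos: [0.5551, 0.2838, 0.1676]
eef_rot: [180.0, -0.0, -176.5]
contact_force: [0.3, 0.2, -0.3]
gripper_width: 0.0159
```

```bash
python3 w.py pics/w14.png 198 234 3
```

```text
22.8167 [0.55513998 0.2837944  0.16756285] [ 0.26029556  0.24659184 -0.31216558] [-0.02689597 -0.0036838  -0.02761412] 0.015949675241224922
bore px [318.51279216 227.78365393]
198 [152 151 152 151 151 151 151 152 151 151 152 151 151 152 151 151 151 152
 150 148 188 185 185 185 185]
201 [149 148 149 148 148 148 148 148 148 149 143 143 136 138 139 146 150 149
 148 171 179 179 180 179 180]
204 [149 150 150 150 150 150 149 134 129 123 119 125 126 127 106  98  91  85
  97 142 177 182 185 185 185]
207 [151 153 153 153 151 140 140 167 173 166 160 155 155 155 157 161 167 162
 137  81  67 166 187 191 188]
210 [155 154 155 140 145 167 155 158 160 158 158 156 153 155 157 159 161 160
 158 159 138  74  69 119 172]
213 [151 150 149 169 160 158 154 157 160 159 158 155 153 154 158 160 161 160
 158 157 160 161 138  85 115]
216 [154 145 167 159 159 158 153 157 161 158 158 157 154 154 155 158 159 159
 156 157 159 157 195 156 110]
219 [151 164 161 159 158 156 185 158 156 154 154 154 152 152 152 150 151 151
 141 111 160 157 195 196 112]
222 [156 160 160 158 158 159 185 157 156 154 154 154 154 152 152 150 151 151
 147 103  83  78 179 192 195]
225 [162 158 160 158 157 173 179 156 155 154 155 154 154 152 152 152 151 151
 152 112  99  98 124 122 121]
228 [184 168 160 157 157 186 174 156 156 154 154 154 153 152 152 153 150 152
 153 120 112 123 124 124 123]
231 [186 174 156 157 157 189 169 156 155 155 155 153 154 153 153 153 151 152
 152 129 101 125 123 124 123]
```

servo_tool([
  {"dx": 0, "dy": 0, "dz": 0, "spin": 0, "grip": 5},
  {"dx": 0, "dy": 0, "dz": 0, "spin": 0, "grip": 5},
  {"dx": 0, "dy": 0, "dz": -0.1, "spin": 0, "grip": 5},
  {"dx": 0, "dy": 0, "dz": -0.15, "spin": 0, "grip": 5},
  {"dx": 0, "dy": 0, "dz": -0.2, "spin": 0, "grip": 5},
  {"dx": 0, "dy": 0, "dz": -0.25, "spin": 0, "grip": 5},
  {"dx": 0, "dy": 0, "dz": -0.3, "spin": 0, "grip": 5},
  {"dx": 0, "dy": 0, "dz": -0.35, "spin": 0, "grip": 5},
  {"dx": 0, "dy": 0, "dz": -0.4, "spin": 0, "grip": 5},
  {"dx": 0, "dy": 0, "dz": -0.4, "spin": 0, "grip": 5},
], squeeze=15)

```text
time_s: 23.7
tcp_pos: [0.5571, 0.284, 0.1666]
eef_rot: [179.9, 0.3, -176.4]
contact_force: [-1.3, -2.5, 13.2]
gripper_width: 0.016
```

```bash
python3 - <<'E'
from h import *
s=r.get_state(); p=np.array(s["tcp_pos"]); print(p,s["contact_force"])
c=cam("wrist"); w=r.capture("wrist"); cv2.imwrite("pics/w15.png",w); g=cv2.cvtColor(w,6)
for gap in (0,.004,.008,.012):
    q=[(proj("wrist",[p[0]-.015,p[1]-.001,z+gap],c)[1]) for z in(.126,.134)]; f=proj("wrist",[p[0]-.008,p[1],.134+gap],c)[1]
    print(gap,np.round(q,1),"handle front edge",round(f,1),"width px of collar",round(proj("wrist",[p[0],p[1]+.015,.134+gap],c)[0]-proj("wrist",[p[0],p[1]-.015,.134+gap],c)[0],1))
for v in range(198,245,3): print(v,g[v,280:362:3])
E
```

```text
[0.55705929 0.28402667 0.16661202] [-1.25995802 -2.453257   13.23325059]
0 [205.6 210. ] handle front edge 221.8 width px of collar 52.1
0.004 [207.8 212.3] handle front edge 224.3 width px of collar 53.1
0.008 [210.  214.7] handle front edge 226.9 width px of collar 54.1
0.012 [212.3 217.2] handle front edge 229.6 width px of collar 55.2
198 [149 149 149 148 147 150 148 148 148 148 148 148 146 142 137 144 149 149
 171 179 180 180 180 180 180 180 181 181]
201 [149 150 150 150 150 151 149 150 150 149 135 128 120 121 118 103  93  84
 147 175 184 184 184 185 184 185 187 186]
204 [151 152 153 151 152 153 153 153 150 139 158 170 161 154 152 159 163 133
  79 129 192 189 188 188 190 189 189 190]
207 [154 155 154 154 155 155 155 147 146 163 156 159 156 155 153 156 159 157
 161  85  68 117 192 192 191 191 191 191]
210 [150 149 182 183 149 150 151 156 159 155 156 160 157 153 154 156 159 157
 156 159 121 106 169 187 186 188 187 188]
213 [153 160 186 186 154 153 144 159 157 155 157 159 156 153 152 157 158 157
 156 158 196  83 119 119 111 188 187 188]
216 [190 191 190 191 158 159 164 158 157 176 
[... 444 characters left out ...]
184 185 184 179 172 160 156 189 161 159 158 157 156 156 155 154
 125 119 123 124 112 121 121 119 173 192]
231 [184 184 184 184 184 174 187 168 153 183 161 159 158 157 157 155 154 154
 133 118 123 124 111 121 121 120 120 119]
234 [184 184 185 185 185 185 186 189 185 179 161 159 158 158 157 155 155 155
 139 115 124 125 118 120 120 120 120 122]
237 [182 182 182 183 183 182 172 189 182 175 160 160 159 157 157 156 156 154
 145 100 122 117 121 120 121 121 122 122]
240 [188 188 187 187 188 188 189 189 188 171 161 160 159 158 157 156 157 155
 147  92 123 122 122 122 122 121 122 122]
243 [180 181 180 179 179 186 164 166 190 168 163 160 159 158 157 156 155 154
 153  97 108 107 120 117 117 118 117 118]
```

servo_tool([
  {"dx": 0, "dy": 0, "dz": 0.3, "spin": 0, "grip": 5},
  {"dx": 0, "dy": 0, "dz": 0.3, "spin": 0, "grip": 5},
  {"dx": 0, "dy": 0, "dz": 0.5, "spin": 0, "grip": 5},
  {"dx": 0, "dy": 0, "dz": 2, "spin": 0, "grip": 5},
  {"dx": 0, "dy": 0, "dz": 4, "spin": 0, "grip": 5},
  {"dx": 0, "dy": 0, "dz": 6, "spin": 0, "grip": 5},
  {"dx": 0, "dy": 0, "dz": 8.5, "spin": 0, "grip": 5},
  {"dx": 0, "dy": 0, "dz": 11, "spin": 0, "grip": 5},
  {"dx": 0, "dy": 0, "dz": 14, "spin": 0, "grip": 5},
  {"dx": 0, "dy": 0, "dz": 16.5, "spin": 0, "grip": 5},
], squeeze=35)

```text
time_s: 24.58
tcp_pos: [0.5545, 0.2837, 0.3297]
eef_rot: [-180.0, -0.1, -176.5]
contact_force: [0.6, 0.4, -1.0]
gripper_width: 0.0157
```

servo_tool([
  {"dx": 0, "dy": -3, "dz": 0, "spin": 0, "grip": 5},
  {"dx": 1, "dy": -7, "dz": 0, "spin": 0, "grip": 5},
  {"dx": 1.5, "dy": -11, "dz": 0, "spin": 0, "grip": 5},
  {"dx": 2, "dy": -15, "dz": 0, "spin": 0, "grip": 5},
  {"dx": 2.5, "dy": -19, "dz": 0, "spin": 0, "grip": 5},
  {"dx": 3, "dy": -23, "dz": 0, "spin": 0, "grip": 5},
  {"dx": 3.5, "dy": -27, "dz": 0, "spin": 0, "grip": 5},
  {"dx": 4, "dy": -31, "dz": 0, "spin": 0, "grip": 5},
  {"dx": 4.5, "dy": -35, "dz": 0, "spin": 0, "grip": 5},
  {"dx": 5, "dy": -39, "dz": 0, "spin": 0, "grip": 5},
])

```text
time_s: 25.42
tcp_pos: [0.6044, -0.1077, 0.3279]
eef_rot: [180.0, -0.1, -176.4]
contact_force: [1.1, 0.7, -0.8]
gripper_width: 0.0159
```

servo_tool([
  {"dx": 0.5, "dy": -4, "dz": 0, "spin": 0, "grip": 5},
  {"dx": 1, "dy": -8, "dz": 0, "spin": 0, "grip": 5},
  {"dx": 1.5, "dy": -12, "dz": 0, "spin": 0, "grip": 5},
  {"dx": 2, "dy": -16, "dz": 0, "spin": 0, "grip": 5},
  {"dx": 2.5, "dy": -19, "dz": 0, "spin": 0, "grip": 5},
  {"dx": 3, "dy": -22, "dz": 0, "spin": 0, "grip": 5},
  {"dx": 3.5, "dy": -24, "dz": 0, "spin": 0, "grip": 5},
  {"dx": 3.5, "dy": -25.5, "dz": 0, "spin": 0, "grip": 5},
  {"dx": 3.5, "dy": -26.1, "dz": 0, "spin": 0, "grip": 5},
  {"dx": 3.5, "dy": -26.1, "dz": 0, "spin": 0, "grip": 5},
])

```text
time_s: 26.25
tcp_pos: [0.6396, -0.3679, 0.3273]
eef_rot: [179.9, -0.1, -176.5]
contact_force: [0.4, -0.5, -1.1]
gripper_width: 0.0157
```

```bash
python3 b.py pics/w16.png; python3 - <<'E'
from h import *
w=cv2.imread("pics/w16.png"); g=cv2.cvtColor(w,6)
for v in range(150,236,3): print(v,g[v,296:345:3])
for d in [0]:
    r.capture("top")
    for d in r.cut_out("cover","top")[:2]:
        L,T,R,B=d["extent"]; print("cover",d["p"],ray("top",(L+R)/2,(T+B)/2,.012))
    for d in r.cut_out("mat","top")[:1]:
        L,T,R,B=d["extent"]; print("mat",d["p"],ray("top",(L+R)/2,(T+B)/2,.006))
E
```

```text
26.25 [ 0.6396 -0.3679  0.3273] [ 0.36 -0.48 -1.11] [ 0.024  0.038 -0.049] 0.01572418867974391
col [(150, 154), (154, 177), (158, 216), (162, 229), (166, 40), (170, 51), (174, 50), (178, 51), (182, 99), (186, 104), (190, 106), (194, 117), (198, 122), (202, 117), (206, 160), (210, 160), (214, 160), (218, 160), (222, 160), (226, 161), (230, 161), (234, 161), (238, 161), (242, 161), (246, 161), (250, 161), (254, 161), (258, 162), (262, 162), (266, 129), (270, 100), (274, 100), (278, 100), (282, 100), (286, 102)]
60 rear bottom 254.1 front bottom 266.4 collar +- 253.8 255.0 308.1 tip 276.2 288.4
70 rear bottom 274.3 front bottom 252.6 collar +- 240.1 239.3 291.3 tip 245.5 257.3
80 rear bottom 295.2 front bottom 239.3 collar +- 227.0 224.3 274.7 tip 215.4 227.0
90 rear bottom 315.8 front bottom 226.7 collar +- 214.7 210.1 258.5 tip 185.6 197.2
100 rear bottom 334.7 front bottom 215.0 collar +- 203.4 196.7 242.7 tip 155.6 167.3
110 rear bottom 350.9 front bottom 204.3 collar +- 193.4 184.6 227.5 tip 125.1 137.0
150 [ 49 215 229 221 234 234 207 156 153 155 238 230 234 235 150 152  68]
153 [
[... 1264 characters left out ...]
7 159 163 167 167  89  65  50  50]
210 [ 32  28 153 175 159 164 164 162 158 159 163 165 162 164 114  67  50]
213 [ 31 112 169 163 158 163 163 161 158 159 163 166 160 162 164 139  50]
216 [ 27 175 163 163 161 163 163 161 158 160 161 164 158 164 164 162  73]
219 [106 166 162 161 193 163 163 161 161 159 159 157 152 139 167  82 175]
222 [176 162 163 161 193 164 162 162 161 160 158 158 157  94  89  88 201]
225 [181 163 162 161 187 163 162 161 160 160 159 158 160 100  94 119 128]
228 [179 165 162 161 181 164 162 161 160 159 160 159 160 103 128 127 129]
231 [173 195 161 170 177 165 163 162 161 160 159 159 158 112 129 128 128]
234 [156 194 195 196 172 164 163 162 161 160 160 159 159 120 129 128 129]
```

```bash
python3 - <<'E'
from h import *
g=cv2.cvtColor(cv2.imread("pics/w16.png"),6).astype(int)
for v in (145,155): print(v,[ (u,g[v,u]) for u in range(285,370,3)])
print(ray("wrist",320,164,.010))
for v in range(100,165,4): print(v,g[v,290:372:4])
for z,u,v in((.01,296,145),(.01,343,145)): print(ray("wrist",u,v,z))
E
```

```text
145 [(285, np.int64(50)), (288, np.int64(52)), (291, np.int64(50)), (294, np.int64(51)), (297, np.int64(43)), (300, np.int64(236)), (303, np.int64(231)), (306, np.int64(229)), (309, np.int64(234)), (312, np.int64(235)), (315, np.int64(155)), (318, np.int64(153)), (321, np.int64(201)), (324, np.int64(236)), (327, np.int64(203)), (330, np.int64(235)), (333, np.int64(235)), (336, np.int64(239)), (339, np.int64(153)), (342, np.int64(157)), (345, np.int64(29)), (348, np.int64(33)), (351, np.int64(29)), (354, np.int64(51)), (357, np.int64(51)), (360, np.int64(51)), (363, np.int64(49)), (366, np.int64(52)), (369, np.int64(50))]
155 [(285, np.int64(51)), (288, np.int64(51)), (291, np.int64(51)), (294, np.int64(52)), (297, np.int64(49)), (300, np.int64(230)), (303, np.int64(229)), (306, np.int64(228)), (309, np.int64(230)), (312, np.int64(228)), (315, np.int64(230)), (318, np.int64(235)), (321, np.int64(150)), (324, np.int64(151)), (327, np.int64(150)), (330, np.int64(144)), (333, np.int64(146)), (336, np.int64(149)), (339, np.int64(151)), (342, np.int64(156)), (345, np.int64(27)), (348, np.i
[... 1096 characters left out ...]
  50  50]
140 [ 51  51  79 234 152 152 152 175 175 169 147 146 169 152  31  47  50  49
  49  50  49]
144 [ 50  50  46 231 230 234 194 149 236 200 236 235 150 157  31  42  50  50
  51  50  50]
148 [ 53  50  43 230 229 233 214 155 153 219 235 234 149 156  32  33  30  51
  51  51  51]
152 [ 51  50  31 230 234 234 212 151 154 226 236 236 148 155  32  33  32  30
  51  49  51]
156 [ 51  50  34 229 228 232 230 232 163 151 148 151 149 154  32  32  33  33
  32  46  49]
160 [ 51  50  41 228 229 232 230 229 232 187 148 151 149 154  33  33  32  33
  33  34  31]
164 [51 50 50 43 27 18 19 20 21 25 24 25 29 29 32 32 34 31 32 33 33]
[ 0.63110871 -0.39866468  0.01      ]
[ 0.6271863  -0.33621179  0.01      ]
```

servo_tool([
  {"dx": 0.8, "dy": 0.1, "dz": 0, "spin": 0, "grip": 5},
  {"dx": 0.8, "dy": 0.1, "dz": -1, "spin": 0, "grip": 5},
  {"dx": 0.8, "dy": 0.1, "dz": -3, "spin": 0, "grip": 5},
  {"dx": 0.8, "dy": 0.1, "dz": -5, "spin": 0, "grip": 5},
  {"dx": 0.8, "dy": 0.1, "dz": -8, "spin": 0, "grip": 5},
  {"dx": 0.8, "dy": 0.1, "dz": -11, "spin": 0, "grip": 5},
  {"dx": 0.8, "dy": 0.1, "dz": -13, "spin": 0, "grip": 5},
  {"dx": 0.8, "dy": 0.1, "dz": -14.5, "spin": 0, "grip": 5},
  {"dx": 0.8, "dy": 0.1, "dz": -15.5, "spin": 0, "grip": 5},
  {"dx": 0.8, "dy": 0.1, "dz": -15.7, "spin": 0, "grip": 5},
])

```text
time_s: 27.28
tcp_pos: [0.6473, -0.3652, 0.1686]
eef_rot: [179.9, -0.2, -176.4]
contact_force: [-0.4, 0.5, -1.3]
gripper_width: 0.016
```

servo_tool([
  {"dx": -0.5, "dy": 0, "dz": 0, "spin": 0, "grip": 5},
  {"dx": -1, "dy": -0.1, "dz": 0, "spin": 0, "grip": 5},
  {"dx": -1.5, "dy": -0.1, "dz": 0, "spin": 0, "grip": 5},
  {"dx": -2.5, "dy": -0.2, "dz": 0, "spin": 0, "grip": 5},
  {"dx": -3.6, "dy": -0.2, "dz": -0.1, "spin": 0, "grip": 5},
  {"dx": -4.8, "dy": -0.3, "dz": -0.3, "spin": 0, "grip": 5},
  {"dx": -5.9, "dy": -0.4, "dz": -0.6, "spin": 0, "grip": 5},
  {"dx": -6.9, "dy": -0.4, "dz": -1, "spin": 0, "grip": 5},
  {"dx": -7.9, "dy": -0.5, "dz": -1.5, "spin": 0, "grip": 5},
  {"dx": -7.9, "dy": -0.5, "dz": -1.5, "spin": 0, "grip": 5},
], squeeze=8)

```text
time_s: 28.12
tcp_pos: [0.5671, -0.3714, 0.1573]
eef_rot: [180.0, 0.0, -176.5]
contact_force: [0.2, 0.8, -2.0]
gripper_width: 0.0159
```

```bash
python3 b.py pics/w17.png; python3 - <<'E'
from h import *
w=cv2.imread("pics/w17.png"); g=cv2.cvtColor(w,6)
for v in range(210,290,4): print(v,g[v,290:352:3])
E
```

```text
28.1167 [ 0.5671 -0.3714  0.1573] [ 0.24  0.77 -1.97] [ 0.119  0.095 -0.034] 0.015938534969305227
col [(150, 253), (154, 253), (158, 253), (162, 253), (166, 253), (170, 253), (174, 253), (178, 253), (182, 253), (186, 253), (190, 253), (194, 253), (198, 253), (202, 253), (206, 252), (210, 245), (214, 238), (218, 238), (222, 238), (226, 238), (230, 238), (234, 238), (238, 191), (242, 191), (246, 192), (250, 240), (254, 252), (258, 252), (262, 253), (266, 157), (270, 160), (274, 161), (278, 162), (282, 162), (286, 166)]
60 rear bottom 254.5 front bottom 266.2 collar +- 253.7 254.8 307.9 tip 275.8 288.0
70 rear bottom 274.6 front bottom 252.4 collar +- 239.9 239.2 291.1 tip 245.1 256.9
80 rear bottom 295.6 front bottom 239.2 collar +- 226.8 224.2 274.5 tip 215.0 226.7
90 rear bottom 316.1 front bottom 226.6 collar +- 214.6 209.9 258.3 tip 185.2 196.8
100 rear bottom 335.0 front bottom 214.9 collar +- 203.3 196.6 242.5 tip 155.2 166.9
110 rear bottom 351.2 front bottom 204.2 collar +- 193.4 184.5 227.4 tip 124.7 136.7
210 [238 240 237 236 253 252 238 239 237 239 239 253 253 252 252 253 25
[... 1048 characters left out ...]
3 253 253 252 252 252 252 252 252 251 251 250 188
  18  52 109]
262 [109  95  36 150 255 253 253 146 238 255 252 253 149 151 249 253 251 182
  30  22 111]
266 [111  68  37 107 148 152 151 159 158 160 158 154 158 159 160 159 156 148
  29  23 110]
270 [113  29  22 108 149 160 159 159 160 160 161 161 161 161 161 160 158 149
  30  23 102]
274 [172  21  29 111 148 161 160 161 160 161 161 161 160 162 161 161 160 146
  29  23  56]
278 [105  34  29 111 150 162 161 162 162 162 162 161 162 161 161 160 160 147
  43  26  20]
282 [ 73  24  26 113 151 162 162 163 163 162 163 161 162 161 161 162 161 147
  43  26  20]
286 [ 50  25  24 116 155 166 166 165 165 165 165 167 166 165 164 164 164 151
  44  25  23]
```

servo_tool([
  {"dx": -1.4, "dy": -0.1, "dz": -0.9, "spin": 0, "grip": 5},
  {"dx": -2.8, "dy": -0.2, "dz": -1.9, "spin": 0, "grip": 5},
  {"dx": -3.9, "dy": -0.2, "dz": -3.2, "spin": 0, "grip": 5},
  {"dx": -4.9, "dy": -0.3, "dz": -4.5, "spin": 0, "grip": 5},
  {"dx": -5.7, "dy": -0.35, "dz": -6.1, "spin": 0, "grip": 5},
  {"dx": -6.3, "dy": -0.4, "dz": -7.6, "spin": 0, "grip": 5},
  {"dx": -6.7, "dy": -0.4, "dz": -9.2, "spin": 0, "grip": 5},
  {"dx": -6.9, "dy": -0.45, "dz": -10.2, "spin": 0, "grip": 5},
  {"dx": -6.9, "dy": -0.45, "dz": -10.9, "spin": 0, "grip": 5},
  {"dx": -6.9, "dy": -0.45, "dz": -10.9, "spin": 0, "grip": 5},
], squeeze=8)

```text
time_s: 29.0
tcp_pos: [0.5002, -0.3758, 0.0471]
eef_rot: [180.0, -0.1, -176.4]
contact_force: [-0.7, -0.0, -0.8]
gripper_width: 0.0157
```

```bash
python3 - <<'E'
from h import *
s=r.get_state(); p=np.array(s["tcp_pos"]); print(s["time_s"],p,s["contact_force"],s["moment"])
c=cam("wrist"); w=r.capture("wrist"); cv2.imwrite("pics/w18.png",w); sd=r.capture("side"); cv2.imwrite("pics/s18.png",sd)
a=np.radians(s["eef_rot"][2]+180); ex=np.array([np.cos(a),np.sin(a),0]);G=p+[0,0,.0188]; ez=np.array([0,0,1.])
for th in(-10,0,10,20,30):
    t=np.radians(th); d=ex*np.cos(t)-ez*np.sin(t); n=ex*np.sin(t)+ez*np.cos(t)
    print(th,"rear",[round(proj("wrist",G-.0306*d+h*n,c)[1],1) for h in(.008,-.008)],"side tip",np.round(proj("side",G+.154*d),1),"grip",np.round(proj("side",G),1))
g=cv2.cvtColor(w,6)
for v in range(150,286,4): print(v,g[v,300:342:4])
E
```

```text
29.0 [ 0.50018653 -0.37575178  0.04709772] [-0.74151253 -0.04032155 -0.76395303] [ 0.01073293  0.04992335 -0.00114976]
-10 rear [np.float64(213.5), np.float64(208.0)] side tip [309.9 141.9] grip [351.  155.1]
0 rear [np.float64(220.2), np.float64(207.7)] side tip [309.5 147.7] grip [351.  155.1]
10 rear [np.float64(229.5), np.float64(209.6)] side tip [310.3 153.6] grip [351.  155.1]
20 rear [np.float64(241.2), np.float64(213.9)] side tip [312.2 159.3] grip [351.  155.1]
30 rear [np.float64(254.9), np.float64(220.8)] side tip [315.3 164.9] grip [351.  155.1]
150 [224 224 222 226 223 223 222 227 225 222 226]
154 [248 245 247 247 245 243 244 245 241 239 242]
158 [247 245 247 247 244 243 243 246 241 239 242]
162 [248 244 247 247 244 243 244 246 241 239 242]
166 [248 245 247 247 243 243 244 246 241 240 243]
170 [248 245 246 247 244 244 244 246 242 240 242]
174 [248 245 246 247 245 244 244 246 242 240 243]
178 [217 218 218 209 205 206 207 207 206 209 207]
182 [205 209 208 208 209 209 209 209 208 212 208]
186 [207 210 207 206 207 211 208 209 210 210 208]
190 [207 210 210 205 207 211 209 209
[... 463 characters left out ...]

230 [144 254 252 252 252 252 251 251 251 252 159]
234 [249 254 252 252 252 252 251 251 251 252 154]
238 [249 254 252 252 252 252 251 251 251 251 151]
242 [254 254 252 252 252 252 251 251 251 251 146]
246 [ 25 254 252 252 252 252 251 251 251 251 156]
250 [ 31 254 252 252 252 251 251 251 251 251 137]
254 [ 33 254 252 252 252 251 251 251 251 251 135]
258 [ 34 254 252 252 252 252 251 251 251 250 133]
262 [ 34 254 252 252 252 251 251 251 251 250 131]
266 [ 34 254 252 252 250 253 251 251 251 251 116]
270 [ 40 255 252 252 166 168 163 236 255 166 109]
274 [ 38 161 161 252 167 168 167 168 168 166 100]
278 [ 28 161 168 168 168 168 167 168 167 168  98]
282 [ 24 160 168 168 168 167 169 168 168 167  97]
```

servo_tool([
  {"dx": 0, "dy": 0, "dz": -0.1, "spin": 0, "grip": 5},
  {"dx": 0, "dy": 0, "dz": -0.1, "spin": 0, "grip": 19},
  {"dx": 0, "dy": 0, "dz": -0.1, "spin": 0, "grip": 22},
  {"dx": 0, "dy": 0, "dz": -0.1, "spin": 0, "grip": 25},
  {"dx": 0, "dy": 0, "dz": -0.1, "spin": 0, "grip": 28},
  {"dx": 0, "dy": 0, "dz": -0.1, "spin": 0, "grip": 30},
  {"dx": 0, "dy": 0, "dz": -0.1, "spin": 0, "grip": 30},
  {"dx": 0, "dy": 0, "dz": -0.1, "spin": 0, "grip": 30},
  {"dx": 0, "dy": 0, "dz": -0.1, "spin": 0, "grip": 30},
  {"dx": 0, "dy": 0, "dz": -0.1, "spin": 0, "grip": 30},
], squeeze=8)

```text
time_s: 29.93
tcp_pos: [0.5001, -0.3757, 0.0465]
eef_rot: [180.0, -0.0, -176.5]
contact_force: [-0.2, 1.7, 0.3]
gripper_width: 0.0262
```

```bash
python3 - <<'E'
from h import *
s=r.get_state(); p=np.array(s["tcp_pos"]); print(s["time_s"],p,s["contact_force"],s["gripper_width"])
c=cam("wrist"); w=r.capture("wrist"); cv2.imwrite("pics/w19.png",w); sd=r.capture("side"); cv2.imwrite("pics/s19.png",sd)
g=cv2.cvtColor(w,6)
for v in range(190,240,3): print(v,g[v,284:360:4])
u,v=map(int,proj("side",p))
cv2.imwrite("pics/c19.png",np.hstack([cv2.resize(w[140:300,240:400],(480,480)),cv2.resize(sd[v-38:v+26,u-50:u+14],(320,480),interpolation=2)]))
E
```

```text
29.9333 [ 0.50011869 -0.37569214  0.04654437] [-0.204643    1.70958951  0.26671279] 0.02615217387692542
190 [199 203 199 197 199 203 201 200 199 204 202 202 202 203 202 198 201 199
 205]
193 [201 203 200 196 200 202 201 200 199 204 202 202 202 202 202 198 200 199
 200]
196 [202 200 201 196 199 202 201 200 198 204 202 202 202 201 203 197 199 200
 198]
199 [203 199 201 197 200 202 202 199 198 205 201 201 201 199 204 197 200 199
 199]
202 [203 209 209 214 215 218 216 221 218 224 222 229 229 227 231 201 201 202
 200]
205 [201 239 244 243 243 245 244 243 240 246 244 244 245 242 246 204 202 202
 202]
208 [205 229 143 232 244 245 233 232 230 235 233 232 232 230 246 209 204 204
 205]
211 [252 142 149 147 143 240 217 216 215 215 215 213 212 186 252 235 244 244
 244]
214 [250 140 149 147 146 237 221 220 220 218 218 216 216 200 146 237 244 244
 244]
217 [249 139 150 147 143 235 225 225 225 224 223 222 222 214 144 225 244 244
 244]
220 [248 137 150 147 146 254 253 253 253 253 253 253 253 252 148 202 245 244
 244]
223 [247 134 150 146 172 253 251 251 251 251 251 251 250 249 144 131 144 246
 244]
226 [246 131 150 147 158 252 251 251 251 250 250 250 250 247 142 132 150 247
 244]
229 [245 123 150 146 157 252 251 251 251 250 250 250 250 247 140 131 148 245
 244]
232 [245 120 170 164 169 252 251 251 251 250 250 250 250 247 141 130 147 244
 244]
235 [245 210 246 243 243 252 251 251 251 250 250 250 250 246 144 138 149 244
 244]
238 [245 237 245 243 246 252 251 251 251 250 250 250 250 246 157 146 147 244
 244]
```

servo_tool([
  {"dx": 0, "dy": 0, "dz": 0, "spin": 0, "grip": 20},
  {"dx": 0, "dy": 0, "dz": 0, "spin": 0, "grip": 5},
  {"dx": 0, "dy": 0, "dz": 0, "spin": 0, "grip": 5},
  {"dx": 0, "dy": 0, "dz": 0, "spin": 0, "grip": 5},
  {"dx": 0, "dy": 0, "dz": 0, "spin": 0, "grip": 5},
  {"dx": 0, "dy": 0, "dz": 0, "spin": 0, "grip": 5},
  {"dx": 0, "dy": 0, "dz": 0.3, "spin": 0, "grip": 5},
  {"dx": 0, "dy": 0, "dz": 1, "spin": 0, "grip": 5},
  {"dx": 0, "dy": 0, "dz": 2, "spin": 0, "grip": 5},
  {"dx": 0, "dy": 0, "dz": 3, "spin": 0, "grip": 5},
], squeeze=60)

```text
time_s: 30.87
tcp_pos: [0.5001, -0.3757, 0.0775]
eef_rot: [180.0, -0.0, -176.5]
contact_force: [-0.1, 0.3, -0.7]
gripper_width: 0.0158
```

servo_tool([
  {"dx": 0, "dy": 0, "dz": 2, "spin": 0, "grip": 5},
  {"dx": 0, "dy": 0, "dz": 4, "spin": 0, "grip": 5},
  {"dx": 0, "dy": 0, "dz": 6, "spin": 0, "grip": 5},
  {"dx": 0, "dy": 0, "dz": 8, "spin": 0, "grip": 5},
  {"dx": -0.5, "dy": 2, "dz": 10, "spin": 0, "grip": 5},
  {"dx": -1, "dy": 4, "dz": 10, "spin": 0, "grip": 5},
  {"dx": -1.5, "dy": 7, "dz": 10, "spin": 0, "grip": 5},
  {"dx": -2, "dy": 10, "dz": 10, "spin": 0, "grip": 5},
  {"dx": -2.5, "dy": 13, "dz": 10, "spin": 0, "grip": 5},
  {"dx": -3, "dy": 16, "dz": 10, "spin": 0, "grip": 5},
])

```text
time_s: 31.7
tcp_pos: [0.4698, -0.2146, 0.1779]
eef_rot: [-180.0, 0.1, -176.5]
contact_force: [1.0, 0.7, -1.2]
gripper_width: 0.0155
```

servo_tool([
  {"dx": -0.5, "dy": 3, "dz": 0, "spin": 0, "grip": 5},
  {"dx": -1, "dy": 6, "dz": 0, "spin": 0, "grip": 5},
  {"dx": -1.5, "dy": 9, "dz": 0, "spin": 0, "grip": 5},
  {"dx": -2, "dy": 12, "dz": 0, "spin": 0, "grip": 5},
  {"dx": -2.5, "dy": 15, "dz": 0, "spin": 0, "grip": 5},
  {"dx": -3, "dy": 18, "dz": 0, "spin": 0, "grip": 5},
  {"dx": -3.5, "dy": 20.5, "dz": 0, "spin": 0, "grip": 5},
  {"dx": -4, "dy": 22.5, "dz": 0, "spin": 0, "grip": 5},
  {"dx": -4.5, "dy": 24, "dz": 0, "spin": 0, "grip": 5},
  {"dx": -4.7, "dy": 24.6, "dz": 0, "spin": 0, "grip": 5},
])

```text
time_s: 32.53
tcp_pos: [0.4229, 0.032, 0.1779]
eef_rot: [179.9, 0.1, -176.4]
contact_force: [0.7, 0.1, -2.0]
gripper_width: 0.0157
```

```bash
cat > e.py <<'E'
from h import *
import sys
s=r.get_state(); p=np.array(s["tcp_pos"]); print(s["time_s"],p,s["eef_rot"],s["contact_force"],s["moment"],s["gripper_width"],s["joints"])
c=cam("wrist"); w=r.capture("wrist"); cv2.imwrite(f"pics/w{sys.argv[1]}.png",w); sd=r.capture("side"); cv2.imwrite(f"pics/s{sys.argv[1]}.png",sd)
K,T=cam("side"); a=np.radians(s["eef_rot"][2]+180); ex=np.array([np.cos(a),np.sin(a),0]);n=np.array([-np.sin(a),np.cos(a),0]);G=p+[0,0,.0188]; ez=np.array([0,0,1.])
for th in(-5,0,5):
    t=np.radians(th); d=ex*np.cos(t)-ez*np.sin(t); m=ex*np.sin(t)+ez*np.cos(t)
    print(th,"wrist rear",[np.round(proj("wrist",G-.0306*d+h*m,c)[1],1) for h in(.008,-.008)],"side tip",np.round(proj("side",G+.154*d),1),"collar",np.round(proj("side",G+.059*d),1))
g=cv2.cvtColor(w,6); col=g[:,310:332].mean(1); print([(v,int(col[v])) for v in range(196,232,2)])
for d in r.cut_out("gauge","side")[:3]: print("gauge",round(d["p"],2),d["extent"])
top=r.capture("top"); cv2.imwrite(f"pics/t{sys.argv[1]}.png",top)
for nm,z in(("gauge",G[2]),("tile",.006),("cover",.012),("mat",.006)):
    for d in r.cut_out(nm,"top")[:3]:
        L,Tp,R,B=d["extent"]; print(nm,round(d["p"],2),np.round([L,Tp,R,B]),np.round(ray("top",(L+R)/2,(Tp+B)/2,z)[:2],3),"top-mid",np.round(ray("top",(L+R)/2,Tp,z)[:2],3))
E
python3 e.py 20
```

```text
32.5333 [0.42290223 0.03197333 0.17785933] [ 1.79931481e+02  1.15505529e-01 -1.76359118e+02] [ 0.69840718  0.05205112 -2.03483148] [ 0.00270672  0.05193415 -0.01386482] 0.01566165186941073 [ 3.12039273e+01 -1.58361522e+00 -3.33763109e+01 -8.59550539e-03
 -5.80732033e+01 -1.17558439e+02]
-5 wrist rear [np.float64(216.8), np.float64(207.7)] side tip [281.6 200.3] collar [314.3 209.1]
0 wrist rear [np.float64(220.5), np.float64(207.8)] side tip [281.7 203.6] collar [314.3 210.4]
5 wrist rear [np.float64(224.9), np.float64(208.5)] side tip [282.2 207. ] collar [314.4 211.7]
[(196, 70), (198, 70), (200, 70), (202, 70), (204, 70), (206, 68), (208, 152), (210, 216), (212, 217), (214, 219), (216, 221), (218, 236), (220, 253), (222, 251), (224, 250), (226, 250), (228, 250), (230, 250)]
gauge 0.68 [406.2, 162.8, 419.3, 190.8]
gauge 0.58 [307.1, 151.6, 314.2, 169.3]
gauge 0.8 [462. 230. 520. 237.] [ 0.412 -0.499] top-mid [ 0.42 -0.5 ]
gauge 0.61 [358. 246. 389. 270.] [ 0.357 -0.207] top-mid [ 0.386 -0.208]
gauge 0.53 [406. 284. 471. 291.] [ 0.283 -0.362] top-mid [ 0.292 -0.363]
tile 0.93 [266. 174. 299. 207.] [0.57  0.035] top-mid [0.62  0.035]
tile 0.5 [269. 174. 272. 186.] [0.603 0.069] top-mid [0.622 0.069]
tile 0.28 [258. 102. 283. 134.] [0.793 0.069] top-mid [0.845 0.069]
cover 0.44 [332. 206. 348. 220.] [ 0.5   -0.132] top-mid [ 0.521 -0.133]
mat 0.85 [322. 196. 358. 231.] [ 0.498 -0.132] top-mid [ 0.55  -0.133]
mat 0.53 [254. 104. 282. 136.] [0.787 0.077] top-mid [0.838 0.077]
```

servo_tool([
  {"dx": 0, "dy": -0.1, "dz": -1, "spin": 0, "grip": 5},
  {"dx": 0, "dy": -0.1, "dz": -2, "spin": 0, "grip": 5},
  {"dx": 0, "dy": -0.1, "dz": -3, "spin": 0, "grip": 5},
  {"dx": 0, "dy": -0.1, "dz": -4, "spin": 0, "grip": 5},
  {"dx": 0, "dy": -0.1, "dz": -5, "spin": 0, "grip": 5},
  {"dx": 0, "dy": -0.1, "dz": -6, "spin": 0, "grip": 5},
  {"dx": 0, "dy": -0.1, "dz": -6.6, "spin": 0, "grip": 5},
  {"dx": 0, "dy": -0.1, "dz": -7, "spin": 0, "grip": 5},
  {"dx": 0, "dy": -0.1, "dz": -7.1, "spin": 0, "grip": 5},
  {"dx": 0, "dy": -0.1, "dz": -7.1, "spin": 0, "grip": 5},
], squeeze=60)

```text
time_s: 33.77
tcp_pos: [0.4232, 0.0291, 0.1055]
eef_rot: [-180.0, -0.0, -176.5]
contact_force: [-0.8, -0.1, -0.8]
gripper_width: 0.0155
```

```bash
python3 e.py 21; python3 - <<'E'
from h import *
sd=cv2.imread("pics/s21.png"); t=cv2.imread("pics/t21.png")
cv2.imwrite("pics/c21.png",np.hstack([cv2.resize(sd[150:280,240:370],(400,400),interpolation=2),cv2.resize(t[165:265,255:355],(400,400),interpolation=2)]))
E
```

```text
33.7667 [0.42323509 0.02911146 0.10553077] [-1.79986183e+02 -1.59128015e-02 -1.76476714e+02] [-0.76821806 -0.06141931 -0.80299695] [-0.03857115  0.09520737  0.02028978] 0.015512177708163622 [ 3.08187649e+01  3.70753729e+00 -3.91930797e+01  6.79817969e-03
 -4.71198605e+01 -1.17300104e+02]
-5 wrist rear [np.float64(216.6), np.float64(207.6)] side tip [283.6 217.2] collar [315.  225.9]
0 wrist rear [np.float64(220.3), np.float64(207.7)] side tip [283.7 220.3] collar [315.  227.1]
5 wrist rear [np.float64(224.6), np.float64(208.4)] side tip [284.2 223.4] collar [315.1 228.3]
[(196, 82), (198, 82), (200, 82), (202, 82), (204, 82), (206, 79), (208, 176), (210, 237), (212, 237), (214, 239), (216, 239), (218, 250), (220, 255), (222, 255), (224, 254), (226, 254), (228, 254), (230, 254)]
gauge 0.44 [287.0, 217.1, 348.0, 237.0]
gauge 0.88 [408. 282. 476. 290.] [ 0.286 -0.387] top-mid [ 0.296 -0.388]
gauge 0.53 [463. 231. 524. 241.] [ 0.412 -0.531] top-mid [ 0.425 -0.532]
tile 0.86 [264. 173. 296. 205.] [0.575 0.04 ] top-mid [0.623 0.04 ]
tile 0.58 [119. 125. 224. 230.] [0.618 0.364] top-mid [0.781 0.37 ]
tile 0.26 [243. 253. 253. 259.] [0.38  0.134] top-mid [0.389 0.134]
cover 0.5 [331. 204. 346. 222.] [ 0.498 -0.128] top-mid [ 0.525 -0.128]
mat 0.57 [320. 196. 361. 230.] [ 0.5   -0.134] top-mid [ 0.549 -0.135]
```

View pics/c21.png

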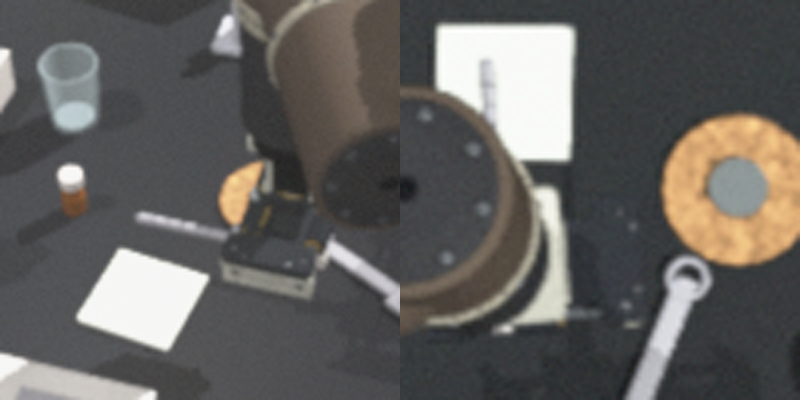

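servo_tool([
  {"dx": 0, "dy": 0, "dz": 0.1, "spin": 0, "grip": 5},
  {"dx": 0, "dy": 0, "dz": 0.1, "spin": 0, "grip": 5},
  {"dx": 0, "dy": 0, "dz": 0.1, "spin": 0, "grip": 5},
  {"dx": 0, "dy": 0, "dz": 0.1, "spin": 0, "grip": 5},
  {"dx": 0, "dy": 0, "dz": 0.1, "spin": 0, "grip": 5},
  {"dx": 0, "dy": 0, "dz": 0.1, "spin": 0, "grip": 5},
  {"dx": 0, "dy": 0, "dz": 0.1, "spin": 0, "grip": 5},
  {"dx": 0, "dy": 0, "dz": 0.1, "spin": 0, "grip": 5},
  {"dx": 0, "dy": 0, "dz": 0.1, "spin": 0, "grip": 5},
  {"dx": 0, "dy": 0, "dz": 0.1, "spin": 0, "grip": 5},
])

```text
time_s: 35.0
tcp_pos: [0.4231, 0.0293, 0.1065]
eef_rot: [-180.0, -0.0, -176.5]
contact_force: [0.1, -0.0, -0.8]
gripper_width: 0.0155
```

```bash
python3 -c "
from plant import r
s=r.get_state(); print(s['time_s'],s['tcp_pos'],s['qd'],s['gripper_width']); print(r.close_job())"
```

```text
35.0 [0.42314952 0.02930191 0.10654968] [-0.03097398  0.01305453  0.0042614  -0.05255642 -0.0750841  -0.00605298] 0.015460671590766435
the job is handed in; nothing more can be done
None
```

The job is done and handed in at 35 s: the cover is on the mat, the rod went into the port to its collar and came right out, and it is now held over the tile.

The moves offer no tool tilt, so I turned the rod another way. I stood it upright by letting it swing in a light grip. I levelled it again by laying it back in the cradle, where I let go of it briefly before gripping it at 60 N.

**Last checks:**
- **Cover:** it lies on the mat within about 6 mm of the centre. Two top-camera readings gave about 2 mm and 6 mm.
- **Dip:** the rod stopped under a push of 13 N at the height where the collar should meet the steel. It was then lifted about 16 cm, well clear of the bore.
- **Rod at the end:** still and gripped (opening 15.5 mm), with its tip about 12 cm above the middle of the tile. The side view matched a level rod to within a pixel. The wrist view suggested the tip might be up to about 2° high.

**Doubts:**
- The wrist view put the collar a few pixels lower than calculated when it was seated, and had earlier put the grip about 9 mm further from the collar than the stop showed. I put both down to camera offset plus some slip in the light grip, and took the force stop as proof of seating.
- I did not measure the bystanders again. Those in view in the last picture (spanner, beaker, vial) looked undisturbed.

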